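# Snap the lid onto the junction box

### The arm

A 6-joint arm with a two-finger parallel gripper is mounted at the origin on the work surface. World frame = base frame: x ahead of the robot, y to its left, z up, the work surface at z = 0. Lengths are in m, angles in rad, forces in N, time in s.
With the tool pointing down it reaches from about 0.325 to 0.85 m from the base axis. Payload 4.4 kg.
Tool frame: the origin (TCP) lies midway between the tips of the shut fingers; the grasp point (between the pads) lies 19 mm behind it; z points along the fingers, y is the direction in which the jaws open and shut (so a half turn about z gives the same grasp; the last joint's range is limited). The gripper opens to 94 mm and grips with 3 to 60 N. Pads are 16 mm wide; open, the fingers measure 119 mm over their backs; the gripper's body (75 mm by 177 mm) begins 78 mm behind the grasp point.
Start: joints at [1.046, 0.207, 1.542, -0, 1.393, -0.15], TCP at [0.211, 0.535, 0.205] pointing down, gripper open.
Joint ranges: [-2.73, 2.73], [-0.86, 2.22], [0.23, 2.46], [-1.11, 4.25], [0.08, 2.63], [-2.82, 2.82]. Speed limits (rad/s): [2.79, 2.79, 3.14, 3.14, 3.14, 3.14].

### API

Orientations are given as a rotation vector (axis times angle).
In Python, from rig import ctrl gives the robot as it stands.
- The arm moves only by the shell command python3 -m creep 'ROWS' [FORCE]. ROWS is JSON, one flat list of numbers, 5 for each row, row after row: the shift along the tool's x, y, z in units of 30 mm (1.0 is 30 mm), then the turn about the tool's z in units of 6 degrees (1.0 is 6 degrees), then the gripper's target within -1 to 1 (fully open at 1, half-way at 0, shut at -1). In form: [tx, ty, tz, spin, gripper, tx, ty, tz, spin, gripper, ...]. A call has exactly 8 rows; each row shifts and turns the pose as measured when the row begins, along the tool's axes as they then stand; what a row does not reach is not made up. A row lasts 1/12 s, in which the tool goes at most 41.7 mm and 7.16 degrees, less where a joint would pass 70% of its speed; a pose out of reach is approached as far as the arm can. A call is refused whole if a number of a shift passes 1 or a number of a turn 1, either way. A call with a gripper value outside its range is refused whole. The fingers move at their own pace and stop on an object; FORCE is the grip in N (left out, the last holds). Time passes only in rows, so rows that do not move let the fingers close, or fill a call up. It gives the time, the measured TCP pose, the force and the opening at its end, in the units of the state.
- ctrl.get_state(): the state, without advancing time (a new reading comes with each control period).
- ctrl.get_image(name): name is "scene" or "top" or "wrist"; returns the picture (384x512x3 uint8, red, green, blue); there is no depth.
- ctrl.camera_info(name): a dict with "K" (3x3 intrinsics, pixels), "xyz" and "orientation" of the camera in the world; the wrist camera has in their place "tool_from_camera" (4x4, takes a point from camera to tool coordinates, whose origin is the TCP and whose axes are the flange's). Camera axes: x right, y down, z forward; pixel columns grow to the right and rows downward; lengths in m; the calibration is good to about 2 mm. A picture is of the moment at which its call begins: read the wrist's pose just before it. camera_info takes no time and is no camera call.
- ctrl.sign_off(): hands the job in, once; it reports no verdict.
Trained networks look in the newest picture that a camera, given by its name, has taken for a name from the list of things; names that differ only in an ending like _2 or _b are one class to them, and where a whole thing is asked for, a point or a joint stands for the part that bears it (a point fixed in the world has none). Each returns a list of dicts, best first, with "p" (0 to 1); they miss things now and then, are a little off and sometimes report something else, mostly with a low value. They report only what shows in the picture. A call takes as long as a camera call. They do not tell look-alikes from the thing itself.
- ctrl.look_for(query, camera): "xyz" ([x, y, z] in m, in the coordinates of the camera as it stood for that picture, good to about 4 mm: the middle of the surface that is visible of it).
- ctrl.silhouettes(query, camera): "pixels" (384x512 bool, what is visible of it).
The state is a dict: "time_s": time; "qpos": joint angles; "joint_velocities": joint speeds; "effort": joint torques, N m; "tool_pos": TCP position; "ee_rot": TCP orientation; "contact_force": force on the tool from outside, world axes, zero at the start; "wrist_torque": the same for the moment, N m; "width": finger opening in m.
Only numpy, scipy, OpenCV 4.12 (cv2) and the standard library are available. Lean on these libraries where they do the work, as an engineer would, in place of code of your own. Each camera call takes 0.05 s, during which the arm holds its last target.

### The job

Pick up the loose lid by its grip rib, hold it level over the open junction box and push it straight down between the two snap hooks until both hooks have clicked shut over it, then let go and move clear. Press gently: do not slam or force it against the box, do not over-bend the hooks, and leave the screwdriver, jar and metal offcut where they are.

Things in the scene. Friction and masses are not known exactly. Their poses are not given: they have to be found in the camera images.
- base: Foot of the junction-box post, fixed: aluminium plate 100 (x) x 130 (y) x 12 mm. Origin: centre of its underside, z up. On it, on the same axis and turned with it, stands an open grey box 56 (x) x 70 (y) x 30 mm high on an adjustable stem. The rubber seal on its rim is the seat of the lid. A snap hook stands at the box's +y and at its -y end, 22 mm wide along x.
- seat_low (a point): Fixed point of the base, 60 mm above its origin: centre of the box's rim (seat) if the stem were fully down. The stem has been set by hand 0 to 30 mm higher than that and locked tight; the extra height is not in the readings (hooks and rim share it) and must be felt or seen.
- lid_mid (a point): Centre of the loose grey lid, 27 mm above its flat underside (54 mm high over all, z up). Slab 50 (x) x 70 (y) x 24 mm, on top a grip rib 16 mm thick (x), 44 long (y), 30 high. Same after half a turn. About 70 g. It goes on rib up, centred, its y along the base's y. Pinch the rib across its 16 mm.
- lid_under (a point): Centre of the lid's underside, 27 mm below lid_mid. It meets the hooks' slopes about 33 mm above the seat. Bending them takes a push growing to some 5 to 10 N, which drops as both spring back over the slab 1.5 mm above the seat. Then the seal (8 N/mm, 2 mm of give) is met and the push rises again: stop there at about 12 N. Over 25 N between lid and box does damage.
- hook_left (a joint): Bend of the hook at the base's +y end, hinged 26 mm below the seat: 0 upright, positive = outwards. Springy, 1.65 N m/rad; about 0.06 rad as the lid passes, back near 0 when clicked shut, over-bent above 0.2. Its barb: ledge 25.5 mm above the seat, inner face 32 mm from the axis, sloping open to 37 mm at 38 mm up (its top); arm below it at 36.5 mm.
- hook_right (a joint): The same for the mirror-image hook at the base's -y end. A seated lid slab has 1.5 mm of play under the barbs and 1.5 mm at each end.
- driver_mid (a point): Screwdriver lying on the bench (a bystander); point on its shaft axis. Leave alone.
- jar_mid (a point): Closed white jar, 48 mm diameter, 85 mm high (a bystander); its centre. Leave alone.
- offcut_mid (a point): Upright aluminium block offcut, 40 x 40 x 60 mm (a bystander); its centre. Leave alone.
Not all that is in view belongs to the job. Leave any purple look-alike of the part that bears lid_mid alone. Leave any purple look-alike of the base alone.

How it is judged:
By the outcome, as a careful person would: the job done as asked, in the order asked, and still so for the second after the job is handed in, with the robot touching nothing.
It also fails if it takes over 51 s, if anything falls off the work surface, if the arm or the gripper's body presses on something with over 40 N, if the wrist force passes 120 N, or if a joint passes its speed limit or range.

## Working session

There is one attempt and no reset: what is moved stays moved. The work goes in short steps, Python scripts to look and compute and a shell command to move; the robot and the scene stay as the last step left them, time stands still between calls to the robot, and variables do not carry over. Pictures are saved under pics/ and viewed, and the job is handed in when it is done.

```bash
ls; mkdir -p pics
python3 - <<'E'
from rig import ctrl
import cv2,numpy as np
s=ctrl.get_state();print({k:np.round(v,3) for k,v in s.items()})
for n in ["scene","top","wrist"]:
    im=ctrl.get_image(n);cv2.imwrite(f"pics/{n}0.png",im[:,:,::-1])
    print(n,ctrl.camera_info(n))
    for q in ["lid_mid","base","hook_left","hook_right","driver_mid","jar_mid","offcut_mid"]:
        print(q,[(round(d['p'],2),np.round(d['xyz'],3)) for d in ctrl.look_for(q,n)][:4])
E
```

```text
pics
{'time_s': np.float64(0.0), 'qpos': array([ 1.046,  0.207,  1.543, -0.   ,  1.393, -0.15 ]), 'joint_velocities': array([ 0.   ,  0.   , -0.   ,  0.001, -0.   , -0.002]), 'effort': array([ 0.0000e+00, -3.7088e+01, -2.8142e+01,  7.0000e-02,  3.6000e-02,
       -0.0000e+00]), 'tool_pos': array([0.21 , 0.534, 0.204]), 'ee_rot': array([-5.850e-01, -3.086e+00,  3.000e-03]), 'contact_force': array([ 0.061, -0.278,  0.124]), 'wrist_torque': array([0.027, 0.018, 0.026]), 'width': np.float64(0.094)}
scene {'K': array([[354.57683462,   0.        , 255.77212668],
       [  0.        , 354.57683462, 193.09467123],
       [  0.        ,   0.        ,   1.        ]]), 'xyz': array([ 1.27549138, -0.19072493,  0.52946987]), 'orientation': array([-1.73553501, -1.34971066,  0.76786681])}
lid_mid [(0.86, array([0.117, 0.025, 0.96 ])), (0.85, array([0.23, 0.02, 0.97]))]
base [(0.65, array([-0.171,  0.097,  0.861])), (0.59, array([-0.245,  0.012,  0.995]))]
hook_left [(0.56, array([-0.13 ,  0.026,  0.839])), (0.56, array([-0.21 , -0.056,  0.983]))]
hook_right [(0.46, array([-0.208,  0.029,  0.824]))]
[... 868 characters left out ...]
array([-0.025, -0.115,  0.864]))]
offcut_mid [(0.72, array([ 0.202, -0.168,  0.894]))]
wrist {'K': array([[276.39463608,   0.        , 252.84013356],
       [  0.        , 276.39463608, 185.06571925],
       [  0.        ,   0.        ,   1.        ]]), 'tool_from_camera': array([[-2.53679132e-04, -9.66836572e-01, -2.55395729e-01,
         7.31016866e-02],
       [ 9.99999619e-01, -3.20698776e-05, -8.71873255e-04,
        -2.42762505e-05],
       [ 8.34768439e-04, -2.55395853e-01,  9.66836212e-01,
        -1.80883291e-01],
       [ 0.00000000e+00,  0.00000000e+00,  0.00000000e+00,
         1.00000000e+00]])}
lid_mid []
base []
hook_left []
hook_right []
driver_mid []
jar_mid []
offcut_mid []
```

View pics/scene0.png

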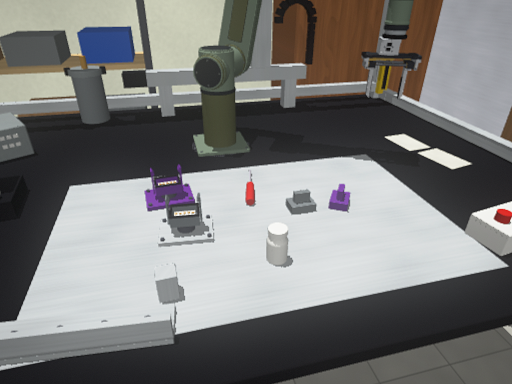

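View pics/top0.png

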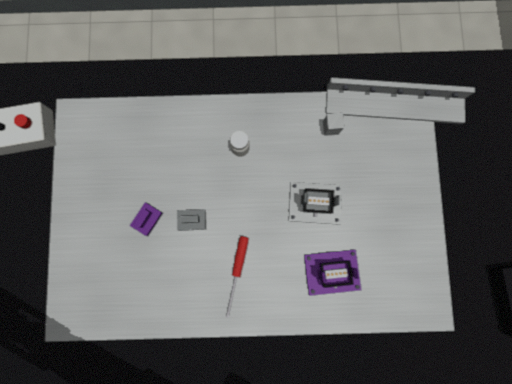

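View pics/wrist0.png

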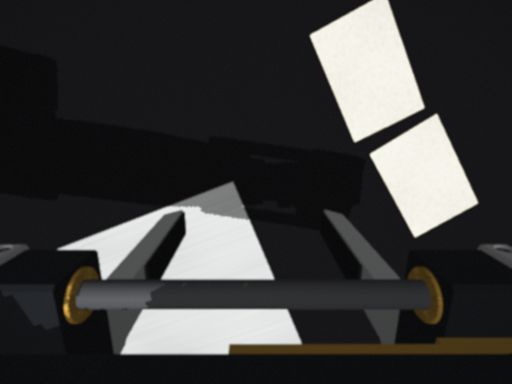

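Scene picture: the grey lid is at about (301,202) with its purple twin at (340,198). The grey box is at (185,215) with the purple base behind it at (168,190). In the top picture the grey lid is at (191,219) and the grey base at (316,203). I'll measure both from the two views next.

```bash
cat > h.py <<'E'
from rig import ctrl
import cv2,numpy as np
from scipy.spatial.transform import Rotation as R
def cam(n,s=None):
    c=ctrl.camera_info(n);K=np.array(c['K'])
    if n=='wrist':
        s=s or ctrl.get_state();T=np.eye(4);T[:3,:3]=R.from_rotvec(s['ee_rot']).as_matrix();T[:3,3]=s['tool_pos']
        return K,T@np.array(c['tool_from_camera'])
    T=np.eye(4);T[:3,:3]=R.from_rotvec(c['orientation']).as_matrix();T[:3,3]=c['xyz'];return K,T
def ray(C,px):
    K,T=C;d=T[:3,:3]@np.linalg.solve(K,[px[0],px[1],1]);return T[:3,3],d/np.linalg.norm(d)
def atz(C,px,z):
    o,d=ray(C,px);return o+d*(z-o[2])/d[2]
def proj(C,p):
    K,T=C;q=T[:3,:3].T@(np.asarray(p)-T[:3,3]);q=K@q;return q[:2]/q[2]
def toworld(C,x): return C[1][:3,:3]@np.asarray(x)+C[1][:3,3]
def tri(obs):
    A=np.zeros((3,3));b=np.zeros(3)
    for C,p in obs:
        o,d=ray(C,p);M=np.eye(3)-np.outer(d,d);A+=M;b+=M@o
    x=np.linalg.solve(A,b);return x,[np.round(proj(C,x)-p,1) for C,p in obs]
E
python3 - <<'E'
from h import *
for n in ["scene","top"]:
    C=cam(n)
    im=ctrl.get_image(n)
    sc=4
    boxes={'scene':[(150,160,80,90),(275,180,90,35)],'top':[(280,175,90,125),(125,195,100,50)]}[n]
    for i,(x,y,w,h) in enumerate(boxes):
        k=min(800//w,600//h)
        cv2.imwrite(f"pics/{n}_c{i}.png",cv2.resize(im[y:y+h,x:x+w,::-1],None,fx=k,fy=k,interpolation=cv2.INTER_CUBIC)); print(n,i,x,y,k)
    for q in ["lid_mid","base","hook_left","hook_right","jar_mid","driver_mid","offcut_mid"]:
        for d in ctrl.look_for(q,n)[:3]: print(n,q,round(d['p'],2),np.round(toworld(C,d['xyz']),3))
    for q in ["lid_mid","base"]:
        for d in ctrl.silhouettes(q,n)[:3]:
            m=np.array(d['pixels']).astype(np.uint8)
            r=cv2.minAreaRect(np.argwhere(m)[:,::-1].astype(np.float32)); print(n,q,round(d['p'],2),m.sum(),np.round(r[0],1),np.round(r[1],1),round(r[2],1),'grey/purple',im[m>0].mean(0).round())
print(ctrl.get_state()['time_s'])
E
```

```text
scene 0 150 160 6
scene 1 275 180 8
scene lid_mid 0.91 [0.515 0.131 0.027]
scene lid_mid 0.55 [0.531 0.242 0.02 ]
scene base 0.75 [ 0.389 -0.214  0.014]
scene base 0.64 [ 0.563 -0.183  0.008]
scene hook_left 0.53 [0.511 0.132 0.022]
scene hook_left 0.47 [ 0.561 -0.138  0.082]
scene jar_mid 0.88 [0.712 0.006 0.057]
scene driver_mid 0.54 [0.429 0.015 0.019]
scene driver_mid 0.29 [0.707 0.005 0.059]
scene offcut_mid 0.73 [ 0.759 -0.229  0.052]
scene lid_mid 0.89 572 [299.8 201.7] [22.9 30.3] 81.9 grey/purple [117. 122. 123.]
scene lid_mid 0.82 457 [339.7 197.5] [20.2 28.3] 15.9 grey/purple [125.  93. 153.]
scene lid_mid 0.49 803 [166.2 282.9] [36.7 22.5] 80.5 grey/purple [168. 172. 173.]
scene base 0.83 1229 [167.  187.7] [40.1 47.5] 80.5 grey/purple [100.  70. 122.]
scene base 0.72 2009 [184.2 219.9] [50.1 55.6] 86.3 grey/purple [139. 141. 142.]
top 0 280 175 4
top 1 125 195 8
top lid_mid 0.72 [0.503 0.248 0.022]
top lid_mid 0.71 [0.505 0.133 0.019]
top base 0.91 [ 0.371 -0.207  0.009]
top base 0.65 [ 0.534 -0.169  0.013]
top hook_left 0.57 [ 0.543 -0.138  0.098]
top hook_right 0.55 [ 0.372 -0.247  0.093]
top jar_mid 0.81 [0.676 0.009 0.08 ]
top jar_mid 0.33 [0.399 0.018 0.023]
top driver_mid 0.85 [0.4   0.018 0.024]
top offcut_mid 0.94 [ 0.729 -0.224  0.061]
top lid_mid 0.85 630 [145.9 219. ] [21.9 29.4] 32.0 grey/purple [ 93.  55. 115.]
top lid_mid 0.82 599 [191.5 219.5] [21. 29.] 90.0 grey/purple [110. 113. 113.]
top base 0.95 2143 [332.  272.1] [41.6 53.1] 83.7 grey/purple [ 93.  64. 110.]
top base 0.56 2086 [314.6 203.2] [52.4 40.7] 2.8 grey/purple [128. 130. 128.]
2.2
```

View pics/top_c0.png

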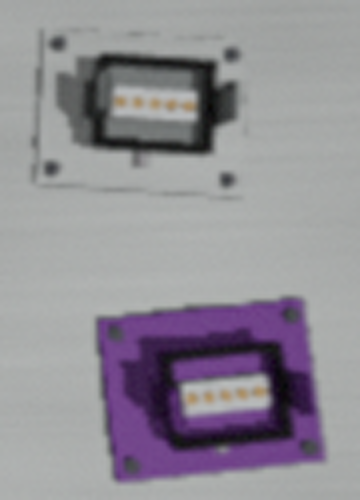

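View pics/top_c1.png

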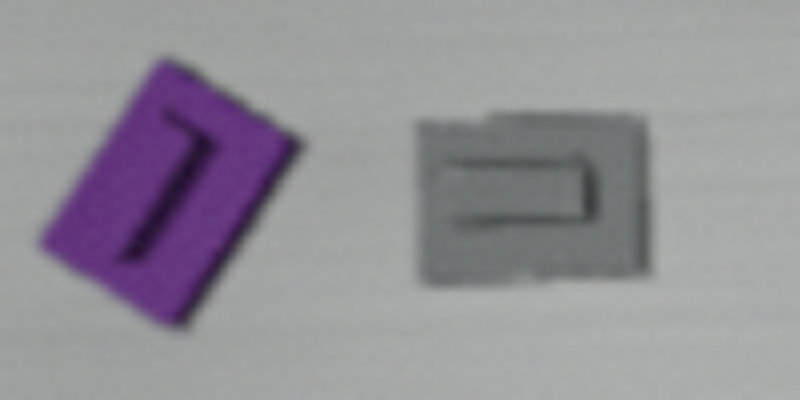

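View pics/scene_c0.png

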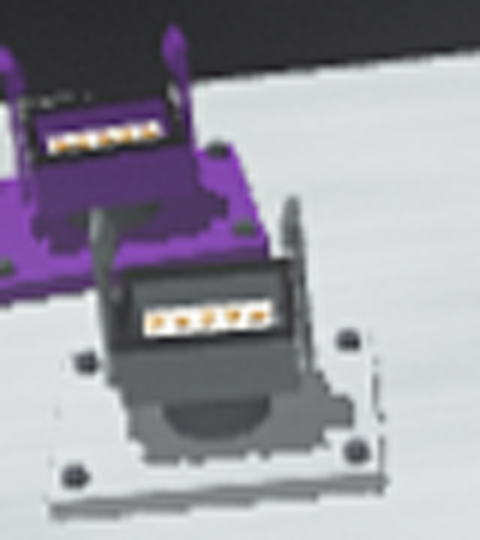

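View pics/scene_c1.png

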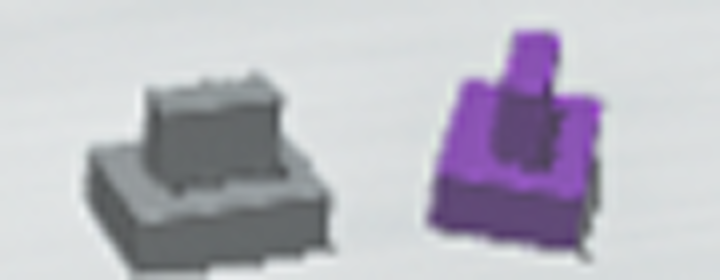

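The crops show the grey lid rib up, with the rib nearly along world y, and the grey box's long axis along y to within a few degrees. I'm moving the wrist camera over the lid and turning the jaws to open along world x.

```bash
python3 -m creep '[-0.85,-0.53,0,1,1,-0.9,-0.44,0,1,1,-0.94,-0.35,0,1,1,-0.97,-0.24,0,1,1,-0.99,-0.14,0,1,1,-1,-0.04,0,1,1,-1,0.07,0,1,1,-0.98,0.17,0,1,1]'
```

```text
time_s: 2.87
tool_pos: [0.3525, 0.3376, 0.2054]
ee_rot: [-1.824, -2.556, -0.006]
contact_force: [0.7, -0.1, 0.5]
width: 0.0942
```

```bash
python3 -m creep '[-0.95,0.32,0,1,1,-0.92,0.4,0,1,1,-0.88,0.5,0,1,1,-0.82,0.58,0,0.2,1,-0.8,0.6,0,0,1,-0.8,0.6,0,0,1,-0.8,0.6,0,0,1,-0.8,0.6,0,0,1]'
python3 - <<'E'
from h import *
s=ctrl.get_state();print(s['tool_pos'],s['ee_rot'],s['joint_velocities'])
E
```

```text
time_s: 3.53
tool_pos: [0.4994, 0.1319, 0.2068]
ee_rot: [-2.249, -2.193, -0.013]
contact_force: [0.9, 1.3, -0.6]
width: 0.0943
[0.4993558  0.13189821 0.20676636] [-2.24912628 -2.19262741 -0.0127622 ] [-0.66191309  0.26204777 -0.28794562  0.0084828   0.01409661 -0.65453005]
```

```bash
cat > w.py <<'E'
from h import *
import sys
tag=sys.argv[1]; qs=sys.argv[2:]
ctrl.get_image("wrist")
s=ctrl.get_state();C=cam('wrist',s);im=ctrl.get_image("wrist")
print('vel',np.abs(s['joint_velocities']).max().round(3),'tcp',np.round(s['tool_pos'],4),'rv',np.round(s['ee_rot'],4),'t',s['time_s'])
cv2.imwrite(f"pics/{tag}.png",cv2.resize(im[:,:,::-1],None,fx=1.5,fy=1.5,interpolation=cv2.INTER_CUBIC))
np.savez(f"pics/{tag}.npz",K=C[0],T=C[1],im=im)
for q in qs:
    for d in ctrl.look_for(q,'wrist')[:3]: print(q,round(d['p'],2),np.round(toworld(C,d['xyz']),4))
    for i,d in enumerate(ctrl.silhouettes(q,'wrist')[:2]):
        m=np.array(d['pixels']).astype(np.uint8);np.save(f"pics/{tag}_{q}{i}.npy",m)
        r=cv2.minAreaRect(np.argwhere(m)[:,::-1].astype(np.float32));print(' sil',round(d['p'],2),m.sum(),np.round(r[0],1),np.round(r[1],1),round(r[2],1),im[m>0].mean(0).round())
E
python3 w.py w1 lid_mid
```

```text
vel 0.12 tcp [0.5028 0.1273 0.207 ] rv [2.2504 2.1851 0.0119] t 3.5833
lid_mid 0.97 [0.5081 0.14   0.0252]
lid_mid 0.69 [0.508  0.2471 0.0245]
 sil 0.95 2068 [253.5 160.2] [54.3 39.1] 86.6 [78. 81. 81.]
 sil 0.62 2535 [254.6  69.6] [59.8 44.1] 32.6 [64. 29. 87.]
```

View pics/w1.png

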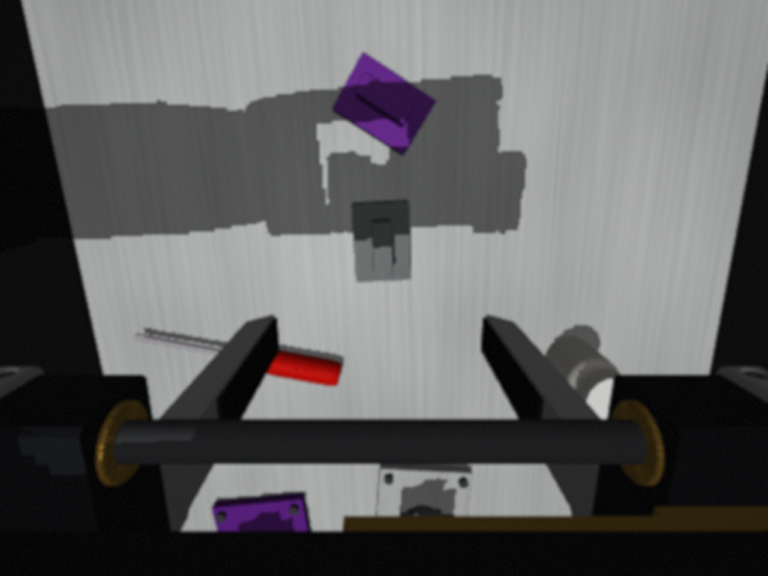

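The wrist picture shows the grey lid at (382,240) and the purple look-alike at (384,103). I'll fit the known lid outline to the silhouettes.

```bash
cat > fit.py <<'E'
from h import *
from scipy.optimize import minimize
def box(cx,cy,cz,lx,ly,lz):
    return np.array([[cx+a*lx/2,cy+b*ly/2,cz+c*lz/2] for a in(-1,1) for b in(-1,1) for c in(-1,1)])
LID=[box(0,0,.012,.050,.070,.024),box(0,0,.039,.016,.044,.030)]
S=4
def render(C,p,parts,shape=(384,512)):
    x,y,z,a=p;Rz=R.from_euler('z',a).as_matrix();m=np.zeros((shape[0]*1,shape[1]*1),np.uint8)
    for b in parts:
        q=np.array([proj(C,Rz@v+[x,y,z]) for v in b]);h=cv2.convexHull(q.astype(np.float32))
        cv2.fillConvexPoly(m,np.round(h*16).astype(np.int32),255,cv2.LINE_AA,4)
    return m/255.
def fit(views,parts,p0,fixz=None):
    def f(p):
        p=np.array(p)*[.01,.01,.01,.1]+p0
        if fixz is not None:p[2]=fixz
        t=0
        for C,m in views:
            r=render(C,p,parts);t+=np.abs(r-m).sum()/m.sum()
        return t
    r=minimize(f,[0,0,0,0],method='Nelder-Mead',options=dict(initial_simplex=[[0,0,0,0],[1,0,0,0],[0,1,0,0],[0,0,1,0],[0,0,0,1]],xatol=1e-3,fatol=1e-4,maxiter=400))
    p=r.x*[.01,.01,.01,.1]+p0
    return p,r.fun
E
python3 - <<'E'
from fit import *
z=np.load('pics/w1.npz');Cw=(z['K'],z['T']);mw=np.load('pics/w1_lid_mid0.npy').astype(float)
V={'w':(Cw,mw)}
for n in['scene','top']:
    ctrl.get_image(n)
    best=None
    for d in ctrl.silhouettes('lid_mid',n):
        m=np.array(d['pixels']);c=np.argwhere(m).mean(0)[::-1]
        e=np.linalg.norm(c-proj(cam(n),[.507,.135,.02]))
        if best is None or e<best[0]:best=(e,m.astype(float))
    V[n]=(cam(n),best[1]);print(n,best[0]);np.save(f'pics/lid_{n}.npy',best[1])
p0=np.array([.507,.135,0,0.])
for ks in[['w'],['top'],['scene'],['w','top'],['w','scene'],['w','top','scene']]:
    print(ks,[ (np.round(p,4),round(f,3)) for p,f in [fit([V[k] for k in ks],LID,p0,0. if len(ks)==1 else None)]])
s=ctrl.get_state();print(s['tool_pos'],s['ee_rot'],s['time_s'])
E
```

```text
scene 1.2006173609355242
top 1.8870109362089103
['w'] [(array([0.5061, 0.1372, 0.0045, 0.0154]), np.float64(0.041))]
['top'] [(array([0.505 , 0.1328, 0.0063, 0.0062]), np.float64(0.257))]
['scene'] [(array([ 0.507 ,  0.1377,  0.0026, -0.0141]), np.float64(0.103))]
['w', 'top'] [(array([ 0.5062,  0.1353, -0.0121, -0.0034]), np.float64(0.276))]
['w', 'scene'] [(array([ 0.5061,  0.1372, -0.0018,  0.0216]), np.float64(0.14))]
['w', 'top', 'scene'] [(array([ 0.506 ,  0.1369, -0.0022,  0.0207]), np.float64(0.409))]
[0.49781115 0.13445543 0.2065101 ] [-2.24639302 -2.19439994 -0.01186369] 3.9333
```

```bash
python3 w.py w2 lid_mid
python3 - <<'E'
from fit import *
for k in['w1','w2']:
    z=np.load(f'pics/{k}.npz');C=(z['K'],z['T']);m=np.load(f'pics/{k}_lid_mid0.npy').astype(float)
    print(k,fit([(C,m)],LID,np.array([.507,.135,0,0.]),0.))
E
```

```text
vel 0.003 tcp [0.4979 0.1345 0.2066] rv [-2.2464 -2.1947 -0.0121] t 3.9833
lid_mid 0.74 [0.5111 0.2488 0.0221]
lid_mid 0.69 [0.508  0.1431 0.0278]
 sil 0.98 2516 [260.   75.9] [59.4 44.6] 33.0 [64. 30. 86.]
 sil 0.84 2001 [258. 167.] [54. 38.] 90.0 [82. 85. 85.]
w1 (array([0.50614858, 0.13722938, 0.00453147, 0.01537   ]), np.float64(0.04144764288694201))
w2 (array([ 0.61253214, -0.3107306 ,  0.1729385 ,  0.88038644]), np.float64(1.0))
```

Run:
```python
from fit import *
z=np.load('pics/w2.npz');C=(z['K'],z['T']);m=np.load('pics/w2_lid_mid1.npy').astype(float)
V=[(C,m)];print(fit(V,LID,np.array([.507,.135,0,0.]),0.))
z=np.load('pics/w1.npz');m1=np.load('pics/w1_lid_mid0.npy').astype(float)
V.append(((z['K'],z['T']),m1));V.append((cam('scene'),np.load('pics/lid_scene.npy')));p,f=fit(V,LID,np.array([.507,.135,0,0.]));print(p,f)
s=ctrl.get_state();Rm=R.from_rotvec(s['ee_rot']).as_matrix();print(Rm.T@(p[:3]-s['tool_pos'])/0.03, 'TCP z for grasp', np.degrees(np.arctan2(Rm[1,1],Rm[0,1])),np.degrees(p[3]),'tilt',Rm[:,2])
```

```text
(array([0.50694171, 0.13636558, 0.00123634, 0.01853486]), np.float64(0.05873925782206935))
[ 0.50652455  0.13684064 -0.00192431  0.01815734] 0.20677888969504826
[0.05526529 0.24129132 6.95353484] TCP z for grasp -1.3622304805703258 1.0403389719171412 tilt [ 0.00503964  0.00596281 -0.99996952]
```

Lid: (0.5065, 0.1368), underside at z ≈ 0 as it should be, yaw about 1°. Descending with the jaws open, stopping a bit above the grasp height.

```bash
python3 -m creep '[0.02,0.12,0.6,-0.2,1,0.02,0.12,0.9,-0.2,1,0,0,0.9,0,1,0,0,0.9,0,1,0,0,0.9,0,1,0,0,0.7,0,1,0,0,0.3,0,1,0,0,0,0,1]'
python3 - <<'E'
from h import *
ctrl.get_image('wrist')
s=ctrl.get_state();Rm=R.from_rotvec(s['ee_rot']).as_matrix();p=np.array([.5067,.1367,.0275]);print(s['tool_pos'],Rm.T@(p-s['tool_pos'])/0.03, np.degrees(np.arctan2(Rm[1,1],Rm[0,1])),'tilt',Rm[:,2],np.abs(s['joint_velocities']).max())
E
```

```text
time_s: 4.8
tool_pos: [0.5104, 0.1404, 0.0495]
ee_rot: [2.187, 2.246, 0.027]
contact_force: [-1.1, 1.1, -0.0]
width: 0.0942
[0.51087853 0.14040052 0.05033385] [-0.12490085 -0.15618874  0.75758592] 1.5249532992580384 tilt [ 0.017799    0.00746912 -0.99981369] 0.030769219445319886
```

```bash
python3 -m creep '[-0.06,-0.08,0.3,0.03,1,-0.06,-0.08,0.25,0.03,1,0,0,0.15,0,1,0,0,0.05,0,1,0,0,0,0,1,0,0,0,0,1,0,0,0,0,1,0,0,0,0,1]'
cat > st.py <<'E'
from h import *
import sys
s=ctrl.get_state();Rm=R.from_rotvec(s['ee_rot']).as_matrix()
print('t',s['time_s'],'tcp',np.round(s['tool_pos'],4),'yawY',np.degrees(np.arctan2(Rm[1,1],Rm[0,1])).round(2),'toolz',np.round(Rm[:,2],4),'F',np.round(s['contact_force'],1),'w',round(float(s['width']),4),'vel',np.abs(s['joint_velocities']).max().round(3))
if len(sys.argv)>3:
    p=np.array(list(map(float,sys.argv[1:4])));print('need units',np.round(Rm.T@(p-s['tool_pos'])/0.03,3))
E
python3 st.py .5067 .1367 .0275; python3 w.py w3
```

```text
time_s: 5.52
tool_pos: [0.5122, 0.1373, 0.0324]
ee_rot: [2.188, 2.232, 0.043]
contact_force: [0.3, 0.1, 0.2]
width: 0.0941
t 5.5167 tcp [0.5122 0.1373 0.0324] yawY 1.15 toolz [ 0.0308  0.0088 -0.9995] F [0.3 0.1 0.2] w 0.0941 vel 0.006
need units [-0.017 -0.188  0.157]
vel 0.002 tcp [0.5123 0.1373 0.0325] rv [2.1876 2.2319 0.0439] t 5.5667
```

View pics/w3.png

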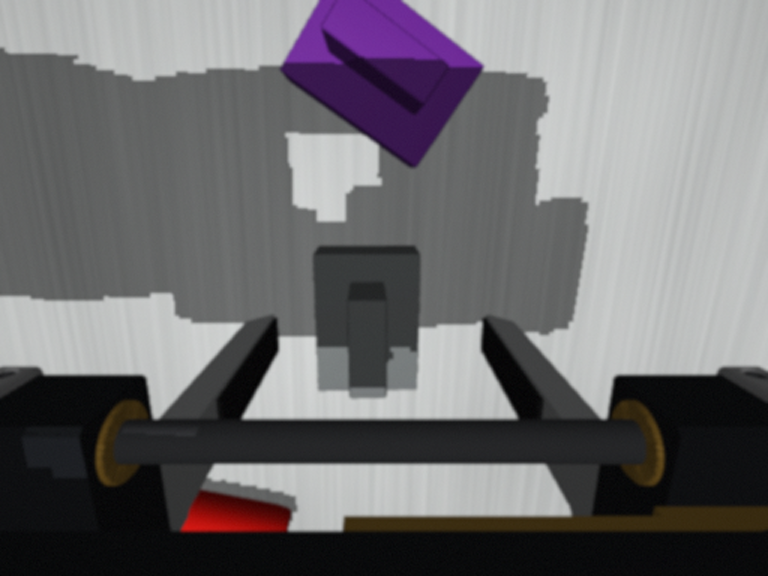

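The lid's rib is between the fingers at (367,340), but the tool's tilt is creeping outwards. I'll check what drifts when the rows don't move.

```bash
cat >> st.py <<'E'
print('q',np.round(s['qpos'],4),'sum',round(float(s['qpos'][1]+s['qpos'][2]+s['qpos'][4]-np.pi),4),'eff',np.round(s['effort'],2))
E
python3 st.py .5067 .1367 .0275
python3 -m creep '[0,-0.19,0,0,1,0,0,0,0,1,0,0,0,0,1,0,0,0,0,1,0,0,0,0,1,0,0,0,0,1,0,0,0,0,1,0,0,0,0,1]'
python3 st.py .5067 .1367 .0275
```

```text
t 5.6167 tcp [0.5122 0.1373 0.0324] yawY 1.15 toolz [ 0.0309  0.0088 -0.9995] F [-0.2  0.1 -0.4] w 0.0941 vel 0.004
need units [-0.018 -0.189  0.157]
q [0.0948 0.3049 1.8194 0.0069 0.9857 0.0709] sum -0.0316 eff [ -0.   -35.41 -22.36   0.08  -0.11   0.  ]
time_s: 6.28
tool_pos: [0.5059, 0.1373, 0.0326]
ee_rot: [2.187, 2.232, 0.044]
contact_force: [-0.4, 0.2, 0.0]
width: 0.0943
t 6.2833 tcp [0.5059 0.1373 0.0326] yawY 1.16 toolz [ 0.0314  0.0088 -0.9995] F [-0.4  0.2  0. ] w 0.0943 vel 0.002
need units [-0.022  0.019  0.169]
q [0.096  0.2933 1.8347 0.0069 0.9815 0.0719] sum -0.0321 eff [ 1.000e-02 -3.490e+01 -2.231e+01  8.000e-02 -1.100e-01  0.000e+00]
```

Still rows don't drift, so the tilt (1.8°) comes from descending and should reverse on the way up. Lowering the last 5 mm and gripping.

```bash
python3 -m creep '[0,0.02,0.17,0,1,0,0,0,0,1,0,0,0,0,-1,0,0,0,0,-1,0,0,0,0,-1,0,0,0,0,-1,0,0,0,0,-1,0,0,0,0,-1]' 40
python3 st.py .5067 .1367 .0275
```

```text
time_s: 6.95
tool_pos: [0.5068, 0.1373, 0.0266]
ee_rot: [2.188, 2.232, 0.044]
contact_force: [-0.5, 0.3, -0.2]
width: 0.0572
t 6.95 tcp [0.5068 0.1373 0.0266] yawY 1.15 toolz [ 0.0309  0.0088 -0.9995] F [-0.5  0.3 -0.2] w 0.0572 vel 0.002
need units [-0.02  -0.001 -0.031]
q [0.0958 0.305  1.8349 0.007  0.9702 0.0717] sum -0.0316 eff [ -0.   -35.1  -22.07   0.08  -0.11   0.  ]
```

```bash
python3 -m creep '[0,0,0,0,-1,0,0,0,0,-1,0,0,0,0,-1,0,0,0,0,-1,0,0,0,0,-1,0,0,0,0,-1,0,0,0,0,-1,0,0,0,0,-1]' 40
python3 st.py
```

```text
time_s: 7.62
tool_pos: [0.5062, 0.1373, 0.0274]
ee_rot: [2.188, 2.233, 0.042]
contact_force: [-0.2, 0.4, -0.5]
width: 0.0156
t 7.6167 tcp [0.5062 0.1373 0.0274] yawY 1.16 toolz [ 0.0292  0.0087 -0.9995] F [-0.2  0.4 -0.5] w 0.0156 vel 0.013
q [0.0959 0.3035 1.8346 0.0071 0.9736 0.0717] sum -0.0299 eff [ -0.14 -34.65 -22.08   0.05  -0.23  -0.  ]
```

Gripped at 15.6 mm opening. Lifting.

```bash
python3 -m creep '[0,0,-0.3,0,-1,0,0,-0.7,0,-1,0,0,-0.9,0,-1,0,0,-0.9,0,-1,0,0,-0.9,0,-1,0,0,-0.9,0,-1,0,0,-0.9,0,-1,0,0,-0.5,0,-1]'
python3 st.py; python3 w.py w4 base; python3 st.py
```

```text
time_s: 8.28
tool_pos: [0.4959, 0.1351, 0.2118]
ee_rot: [2.194, 2.239, 0.027]
contact_force: [0.3, 0.4, -0.2]
width: 0.0158
t 8.2833 tcp [0.4959 0.1351 0.2118] yawY 1.15 toolz [ 0.0172  0.0074 -0.9998] F [ 0.3  0.4 -0.2] w 0.0158 vel 0.382
q [0.0936 0.0574 1.6962 0.0059 1.3702 0.0723] sum -0.0178 eff [  0.12 -29.6  -26.7    0.09  -0.05  -0.  ]
vel 0.096 tcp [0.4978 0.1353 0.2147] rv [2.1913 2.2362 0.0336] t 8.3333
base 0.71 [ 0.5157 -0.1361  0.0155]
 sil 0.97 1044 [260.  327.5] [33. 34.] 90.0 [132. 134. 133.]
t 8.4833 tcp [0.4942 0.1349 0.2076] yawY 1.15 toolz [ 0.0119  0.0069 -0.9999] F [-0.8  0.1 -1.4] w 0.0159 vel 0.037
q [0.0936 0.0611 1.7012 0.0058 1.3668 0.0723] sum -0.0125 eff [ 1.000e-02 -3.242e+01 -2.967e+01  1.000e-01 -9.000e-02  0.000e+00]
```

View pics/w4.png

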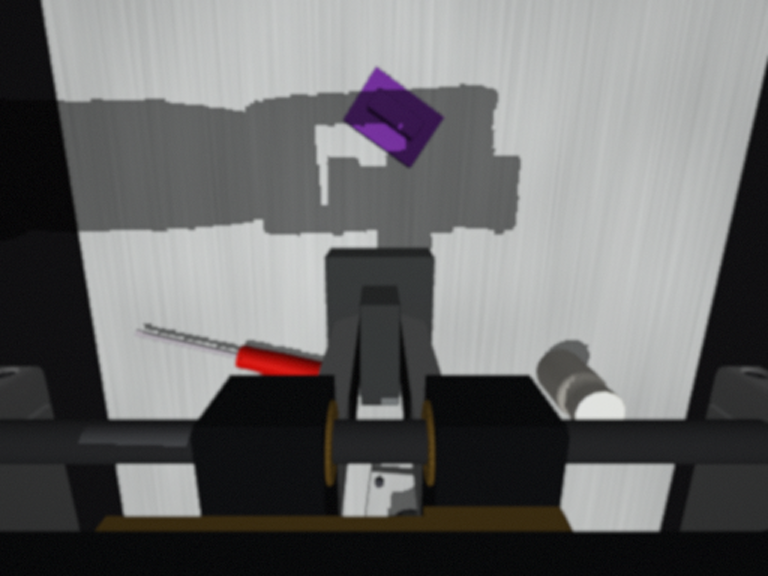

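The lid is held (slab at (380,300) in the picture). Moving past the box, so the wrist camera, which sits on the +y side, sees the box unobstructed on the way.

```bash
python3 -m creep '[-0.5,0.1,-0.1,0,-1,-0.9,0.12,-0.1,0,-1,-1,0.12,-0.1,0,-1,-1,0.12,-0.05,0,-1,-1,0.12,0,0,-1,-1,0.12,0,0,-1,-1,0.12,0,0,-1,-1,0.12,0,0,-1]'
python3 st.py
python3 -m creep '[-1,0.12,0,0,-1,-1,0.12,0,0,-1,-1,0.12,0,0,-1,-1,0.12,0,0,-1,-0.8,0.1,0,0,-1,-0.4,0,0,0,-1,0,0,0,0,-1,0,0,0,0,-1]'
python3 st.py; python3 w.py w5 base hook_left hook_right; python3 st.py
```

```text
time_s: 9.15
tool_pos: [0.5152, -0.0872, 0.1956]
ee_rot: [-2.166, -2.237, 0.009]
contact_force: [0.4, -0.3, -0.1]
width: 0.0156
t 9.15 tcp [ 0.5152 -0.0872  0.1956] yawY 1.86 toolz [-0.0234  0.015  -0.9996] F [ 0.4 -0.3 -0.1] w 0.0156 vel 0.655
q [-0.3377  0.1225  1.66    0.0065  1.3861 -0.3712] sum 0.027 eff [ 2.110e+00 -3.470e+01 -2.701e+01  2.000e-02  2.600e-01  5.200e-01]
time_s: 9.82
tool_pos: [0.5252, -0.25, 0.1685]
ee_rot: [-2.15, -2.202, 0.024]
contact_force: [0.8, 0.7, -1.2]
width: 0.0157
t 9.8167 tcp [ 0.5252 -0.25    0.1685] yawY 1.42 toolz [-0.0567  0.0337 -0.9978] F [ 0.8  0.7 -1.2] w 0.0157 vel 0.026
q [-0.5909  0.2989  1.507  -0.0037  1.4016 -0.6139] sum 0.0659 eff [-8.100e-01 -4.019e+01 -2.790e+01 -6.000e-02  2.500e-01 -3.000e-02]
vel 0.021 tcp [ 0.525  -0.2496  0.1684] rv [-2.149  -2.2023  0.0246] t 9.8667
base 0.69 [ 0.3791 -0.2054  0.0386]
base 0.65 [ 0.5424 -0.1751  0.0424]
base 0.23 [ 0.5298 -0.2287  0.1666]
 sil 0.84 9486 [126.  141.3] [107.9 103. ] 85.8 [ 85.  51. 104.]
 sil 0.64 9324 [275.5 114.9] [ 87.8 114.4] 8.1 [108. 109. 107.]
hook_left 0.71 [ 0.5437 -0.1425  0.1049]
hook_left 0.71 [ 0.3697 -0.1725  0.0945]
 sil 0.76 508 [ 98.5 109.5] [11. 55.] 90.0 [66. 36. 86.]
 sil 0.59 276 [283.8  73.1] [24.2 11.6] 5.2 [77. 80. 81.]
hook_right 0.76 [ 0.378  -0.2451  0.0965]
hook_right 0.58 [ 0.5345 -0.2107  0.1044]
 sil 0.8 303 [272.5 156.6] [26.3 12.2] 8.1 [56. 58. 58.]
 sil 0.72 386 [110.6 184.1] [11.3 46.1] 81.3 [61. 29. 83.]
t 10.2167 tcp [ 0.5268 -0.25    0.1712] yawY 1.54 toolz [-0.0527  0.0302 -0.9982] F [-0.3  0.6 -0.5] w 0.016 vel 0.006
q [-0.589   0.2958  1.505  -0.0042  1.4014 -0.6143] sum 0.0606 eff [-0.000e+00 -4.016e+01 -2.745e+01  3.000e-02  3.100e-01 -0.000e+00]
```

View pics/w5.png

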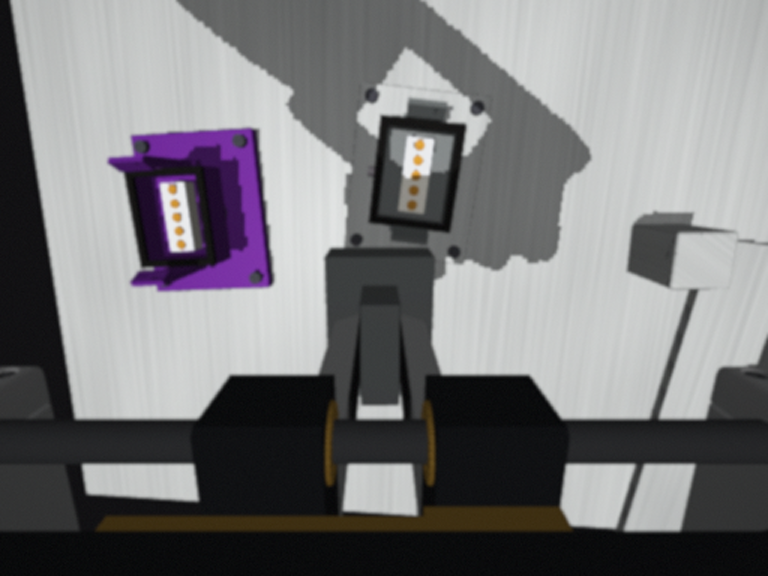

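Wrist picture: the grey box's rim corners are at about (381,116), (466,126), (449,231) and (369,221), with the purple base to the left and the offcut on the right. Fast sideways rows also tilted and lowered the tool, so I'll go slower from here. Next I measure the rim.

```bash
cat > rim.py <<'E'
from fit import *
import sys
from scipy.optimize import least_squares
def rimquad(im,seed,rad,thr):
    g=cv2.cvtColor(im,cv2.COLOR_RGB2GRAY)
    x,y=seed;k=6
    big=cv2.resize(g[y-rad:y+rad,x-rad:x+rad],None,fx=k,fy=k,interpolation=cv2.INTER_CUBIC)
    m=(big<thr).astype(np.uint8);cs,_=cv2.findContours(m,cv2.RETR_EXTERNAL,cv2.CHAIN_APPROX_NONE)
    c=max([c for c in cs],key=lambda c:cv2.contourArea(c)*(cv2.pointPolygonTest(c,(rad*k,rad*k),False)>=0))
    return c[:,0,:]/k-0.5+0.5/k+[x-rad,y-rad]
if __name__=='__main__':
    z=np.load('pics/w5.npz');C=(z['K'],z['T']);im=z['im']
    for thr in(35,50,60):
        c=rimquad(im,(277,116),60,thr);r=cv2.minAreaRect(c.astype(np.float32));print(thr,len(c),r)
    k=6;x0,y0=217,30
    cv2.imwrite('pics/w5c.png',cv2.resize(im[30:170,217:340,::-1],None,fx=4,fy=4,interpolation=cv2.INTER_CUBIC))
E
python3 rim.py
```

```text
35 1461 ((277.20709228515625, 115.12593078613281), (55.01264953613281, 72.86319732666016), 7.49587869644165)
50 1537 ((276.9939880371094, 116.56008911132812), (55.96877670288086, 77.69673156738281), 8.070246696472168)
60 1565 ((276.5218200683594, 118.82041931152344), (56.58466720581055, 83.52750396728516), 8.488930702209473)
```

View pics/w5c.png

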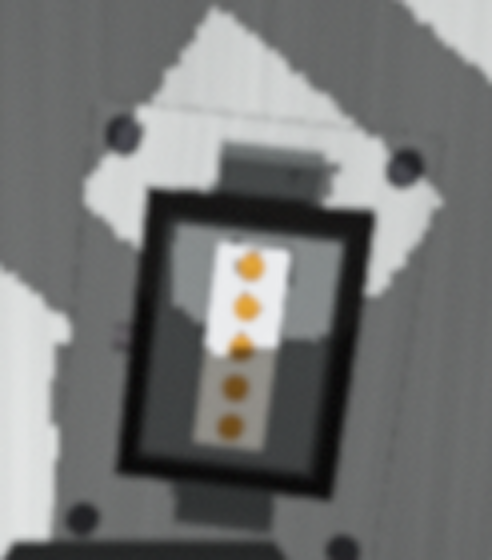

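```bash
cat > bfit.py <<'E'
from fit import *
from scipy.optimize import least_squares
# views: list of (C, rimpts dict order [(-x,+y),(+x,+y),(+x,-y),(-x,-y)], screwpts same order or None)
sg=np.array([[-1,1],[1,1],[1,-1],[-1,-1]])
def cp(pts,k,off): return (np.array(pts)+.5)/k-.5+np.array(off)
def solve(views,freeH=True):
    def f(v):
        x,y,a,H,sx,sy=v;c,s=np.cos(a),np.sin(a);Rz=np.array([[c,-s],[s,c]]);r=[]
        for C,rim,scr in views:
            if rim is not None:
                for g,p in zip(sg,rim):
                    q=Rz@(g*[.028,.035])+[x,y];r+=list(proj(C,[*q,H])-p)
            if scr is not None:
                for g,p in zip(sg,scr):
                    q=Rz@(g*[sx,sy])+[x,y];r+=list(proj(C,[*q,.012])-p)
        return r
    o=least_squares(f,[.535,-.175,-.05,.07,.04,.055],loss='soft_l1')
    return o.x,np.array(o.fun).reshape(-1,2)
z=np.load('pics/w5.npz');W5=(z['K'],z['T'])
r5=cp([(149,189),(374,211),(331,497),(118,472)],4,(217,30));s5=cp([(124,133),(405,166),(342,549),(82,518)],4,(217,30))
top=cam('top');rt=cp([(95,55),(95,148),(212,153),(215,60)],4,(280,175));st=cp([(57,43),(52,168),(228,180),(232,54)],4,(280,175))
rt=rt[[1,0,3,2]];st=st[[1,0,3,2]]
sc=cam('scene');ss=cp([(86,363),(75,477),(357,451),(348,340)],6,(150,160)) # fl,nl,nr,fr
# scene: near=+x, left=-y
ss=ss[[3,2,1,0]]
if __name__=='__main__':
    for n,v in [('w5',[(W5,r5,s5)]),('w5rim',[(W5,r5,None)]),('top',[(top,rt,st)]),('w5+top',[(W5,r5,s5),(top,rt,st)]),('w5+top+scene',[(W5,r5,s5),(top,rt,st),(sc,None,ss)])]:
        x,r=solve(v);print(n,np.round(x,4),'rms',np.sqrt((r**2).mean()).round(2))
        if n=='w5+top': print(np.round(r,1).tolist())
E
python3 bfit.py
```

```text
w5 [ 0.5424 -0.1759 -0.0909  0.062   0.0404  0.0558] rms 0.27
w5rim [ 0.5425 -0.176  -0.085   0.0621  0.04    0.055 ] rms 0.24
top [ 0.5401 -0.1774 -0.0838  0.0557  0.04    0.0556] rms 0.28
w5+top [ 0.5421 -0.176  -0.0903  0.0616  0.0404  0.0558] rms 0.62
[[-0.5, -0.2], [-0.3, 0.7], [-0.4, -0.1], [-0.5, -0.3], [-0.5, 0.4], [-0.5, 0.0], [0.0, 0.4], [0.1, 0.2], [-0.4, -1.5], [0.6, -1.4], [-0.3, -0.8], [-0.4, -0.9], [-0.8, -0.5], [-0.5, -0.8], [-0.5, -0.8], [-0.6, -0.7]]
w5+top+scene [ 0.542  -0.176  -0.09    0.0617  0.0403  0.0557] rms 0.62
```

Base: (0.542, -0.176), yaw -5.2°, rim at z ≈ 0.062 (seat_low 0.060 plus a few mm). Moving back over it slowly and watching the tilt.

```bash
python3 st.py .542 -.176 .165;python3 -m creep '[0.3,0,0,0.15,-1,0.35,0.05,0,0.15,-1,0.4,0.05,0,0.15,-1,0.4,0.05,0,0.2,-1,0.4,0.05,0,0.2,-1,0.4,0.05,0,0.2,-1,0.3,0.05,0,0.15,-1,0.1,0,0,0,-1]'
python3 st.py .542 -.176 .165
```

```text
t 10.2167 tcp [ 0.5268 -0.25    0.1712] yawY 1.54 toolz [-0.0527  0.0302 -0.9982] F [-0.3  0.6 -0.5] w 0.016 vel 0.006
need units [2.446 0.583 0.255]
q [-0.589   0.2958  1.505  -0.0042  1.4014 -0.6143] sum 0.0606 eff [-0.000e+00 -4.016e+01 -2.745e+01  3.000e-02  3.100e-01 -0.000e+00]
time_s: 10.88
tool_pos: [0.5401, -0.1659, 0.1767]
ee_rot: [-2.295, -2.069, 0.026]
contact_force: [0.7, -0.1, -0.4]
width: 0.0155
t 10.8833 tcp [ 0.5401 -0.1659  0.1767] yawY -5.89 toolz [-0.0468  0.0268 -0.9985] F [ 0.7 -0.1 -0.4] w 0.0155 vel 0.066
need units [-0.335  0.117  0.377]
q [-0.4534  0.248   1.5533  0.0036  1.3941 -0.3509] sum 0.0538 eff [ -0.1  -38.16 -27.59   0.12   0.26   0.12]
```

Tilt is 3°. Since fast sideways travel caused it, I'll try fast travel the other way followed by a slow return, well above everything.

```bash
python3 -m creep '[0.6,-0.05,-0.2,0,-1,1,-0.1,-0.2,0,-1,1,-0.1,-0.2,0,-1,1,-0.1,0,0,-1,1,-0.1,0,0,-1,1,-0.1,0,0,-1,0.6,0,0,0,-1,0.2,0,0,0,-1]'
python3 st.py .542 -.176 .165
```

```text
time_s: 11.55
tool_pos: [0.5451, 0.0325, 0.2034]
ee_rot: [-2.298, -2.076, 0.022]
contact_force: [-0.4, -0.5, -0.2]
width: 0.0154
t 11.55 tcp [0.5451 0.0325 0.2034] yawY -5.8 toolz [-0.0403  0.0237 -0.9989] F [-0.4 -0.5 -0.2] w 0.0154 vel 0.142
need units [-6.948  0.653  1.118]
q [-0.1111  0.1757  1.5831  0.0193  1.4255 -0.0126] sum 0.0427 eff [  0.06 -35.81 -27.97   0.27   0.21   0.04]
```

```bash
python3 -m creep '[-0.4,0,0,0,-1,-0.4,0,0,0,-1,-0.4,0,0,0,-1,-0.4,0,0,0,-1,-0.4,0,0,0,-1,-0.4,0,0,0,-1,-0.4,0,0,0,-1,-0.4,0,0,0,-1]'
python3 st.py .542 -.176 .165
python3 -m creep '[-0.4,0,0,0,-1,0,0,0,0,-1,-0.4,0,0,0,-1,0,0,0,0,-1,-0.4,0,0,0,-1,0,0,0,0,-1,-0.4,0,0,0,-1,0,0,0,0,-1]'
python3 st.py .542 -.176 .165
```

```text
time_s: 12.22
tool_pos: [0.5335, -0.0781, 0.2018]
ee_rot: [-2.304, -2.074, 0.026]
contact_force: [0.4, -0.6, -0.5]
width: 0.0158
t 12.2167 tcp [ 0.5335 -0.0781  0.2018] yawY -6.01 toolz [-0.0402  0.0196 -0.999 ] F [ 0.4 -0.6 -0.5] w 0.0158 vel 0.329
need units [-3.233  0.675  1.15 ]
q [-0.3101  0.165   1.5989  0.0065  1.422  -0.2059] sum 0.0443 eff [  1.35 -35.44 -27.97   0.11   0.24   0.23]
time_s: 12.88
tool_pos: [0.5244, -0.14, 0.2002]
ee_rot: [-2.323, -2.05, 0.027]
contact_force: [0.3, 0.1, -0.7]
width: 0.0156
t 12.8833 tcp [ 0.5244 -0.14    0.2002] yawY -7.11 toolz [-0.0417  0.0208 -0.9989] F [ 0.3  0.1 -0.7] w 0.0156 vel 0.059
need units [-1.134  0.783  1.122]
q [-0.4217  0.1761  1.5895  0.002   1.4226 -0.2976] sum 0.0466 eff [ -0.19 -35.65 -27.9    0.     0.24  -0.12]
```

```bash
python3 -m creep '[-0.2,0.1,-0.35,-0.1,-1,-0.2,0.1,-0.35,-0.1,-1,-0.2,0.1,-0.35,-0.1,-1,-0.2,0.1,-0.35,0,-1,-0.1,0.1,-0.35,0,-1,0,0.1,-0.35,0,-1,0,0.1,-0.35,0,-1,0,0.1,-0.35,0,-1]'
python3 st.py .542 -.176 .165
python3 -m creep '[0,0,0.3,0,-1,0,0,1,0,-1,0,0,1,0,-1,0,0,1,0,-1,0,0,0.3,0,-1,0,0,0,0,-1,0,0,0,0,-1,0,0,0,0,-1]'
python3 st.py .542 -.176 .165
```

```text
time_s: 13.55
tool_pos: [0.5512, -0.1728, 0.291]
ee_rot: [-2.282, -2.095, 0.023]
contact_force: [0.5, -0.5, -0.4]
width: 0.016
t 13.55 tcp [ 0.5512 -0.1728  0.291 ] yawY -4.86 toolz [-0.0408  0.0221 -0.9989] F [ 0.5 -0.5 -0.4] w 0.016 vel 0.337
need units [-0.211 -0.119  4.205]
q [-0.4547  0.1943  1.3817  0.0019  1.612  -0.3695] sum 0.0464 eff [-1.300e-01 -3.832e+01 -2.894e+01  6.000e-02  2.000e-02 -1.000e-02]
time_s: 14.22
tool_pos: [0.5539, -0.1728, 0.1881]
ee_rot: [-2.288, -2.113, 0.013]
contact_force: [0.1, 0.4, -0.8]
width: 0.0155
t 14.2167 tcp [ 0.5539 -0.1728  0.1881] yawY -4.56 toolz [-0.0245  0.0147 -0.9996] F [ 0.1  0.4 -0.8] w 0.0155 vel 0.016
need units [-0.147 -0.368  0.778]
q [-0.453   0.2517  1.5235  0.0025  1.3948 -0.3737] sum 0.0285 eff [ -0.   -38.4  -27.57   0.07   0.15  -0.  ]
```

A slow rise followed by a fast drop takes the tilt out. Repeating it above the box, well clear of the hooks.

```bash
python3 -m creep '[0,-0.05,-0.4,0.05,-1,0,-0.05,-0.4,0.05,-1,0,-0.05,-0.4,0,-1,0,-0.05,-0.4,0,-1,0,-0.05,-0.4,0,-1,0,-0.05,-0.4,0,-1,0,-0.05,-0.4,0,-1,0,0,-0.4,0,-1]'
python3 st.py .542 -.176 .165
python3 -m creep '[0,0,0.3,0,-1,0,0,1,0,-1,0,0,1,0,-1,0,0,1,0,-1,0,0,0.3,0,-1,0,0,0,0,-1,0,0,0,0,-1,0,0,0,0,-1]'
python3 st.py .542 -.176 .165
```

```text
time_s: 14.88
tool_pos: [0.5494, -0.1755, 0.3075]
ee_rot: [-2.317, -2.112, 0.0]
contact_force: [0.8, -0.7, -1.3]
width: 0.0159
t 14.8833 tcp [ 0.5494 -0.1755  0.3075] yawY -5.29 toolz [-0.0042  0.0046 -1.    ] F [ 0.8 -0.7 -1.3] w 0.0159 vel 0.312
need units [-0.058 -0.221  4.752]
q [-0.4606  0.1556  1.3927  0.0022  1.5991 -0.3683] sum 0.0058 eff [ 2.000e-02 -3.656e+01 -2.930e+01  7.000e-02 -1.500e-01 -1.000e-02]
time_s: 15.55
tool_pos: [0.5585, -0.18, 0.2161]
ee_rot: [2.302, 2.097, 0.021]
contact_force: [-0.7, 0.2, -1.6]
width: 0.0159
t 15.55 tcp [ 0.5585 -0.18    0.2161] yawY -5.34 toolz [ 0.0284 -0.0116 -0.9995] F [-0.7  0.2 -1.6] w 0.0159 vel 0.018
need units [ 0.095 -0.61   1.685]
q [-0.4605  0.2014  1.5258  0.0023  1.3839 -0.3675] sum -0.0306 eff [ -0.   -37.05 -28.35   0.07  -0.08   0.  ]
```

```bash
python3 -m creep '[0,0,-0.5,0,-1,0,0,-1,0,-1,0,0,-1,0,-1,0,0,-0.5,0,-1,0,0,0,0,-1,0,0,0,0,-1,0,0,0,0,-1,0,0,0,0,-1]'
python3 st.py .542 -.176 .165
python3 -m creep '[0.01,-0.1,0.2,0,-1,0.01,-0.1,0.3,0,-1,0.01,-0.1,0.3,0,-1,0.01,-0.1,0.3,0,-1,0.01,-0.1,0.3,0,-1,0.01,-0.1,0.3,0,-1,0,0,0.3,0,-1,0,0,0.2,0,-1]'
python3 st.py .542 -.176 .165
```

```text
time_s: 16.22
tool_pos: [0.559, -0.1804, 0.3203]
ee_rot: [2.291, 2.087, 0.029]
contact_force: [-0.6, -0.3, -1.0]
width: 0.0158
t 16.2167 tcp [ 0.559  -0.1804  0.3203] yawY -5.34 toolz [ 0.0425 -0.0186 -0.9989] F [-0.6 -0.3 -1. ] w 0.0158 vel 0.006
need units [ 0.169 -0.807  5.144]
q [-0.4608  0.1363  1.3899  0.0023  1.5691 -0.3672] sum -0.0464 eff [ 1.000e-02 -3.675e+01 -3.075e+01  7.000e-02 -1.500e-01  0.000e+00]
time_s: 16.88
tool_pos: [0.5382, -0.1759, 0.2396]
ee_rot: [2.301, 2.094, 0.022]
contact_force: [-0.5, -1.0, -0.8]
width: 0.0161
t 16.8833 tcp [ 0.5382 -0.1759  0.2396] yawY -5.36 toolz [ 0.031  -0.0128 -0.9994] F [-0.5 -1.  -0.8] w 0.0161 vel 0.155
need units [0.034 0.046 2.491]
q [-0.4703  0.1388  1.5495  0.0026  1.4198 -0.3769] sum -0.0335 eff [ 2.000e-02 -3.594e+01 -2.971e+01  7.000e-02 -1.000e-02  0.000e+00]
```

```bash
python3 -m creep '[0,0,0.3,0,-1,0,0,0.3,0,-1,0,0,0.3,0,-1,0,0,0.3,0,-1,0,0,0.3,0,-1,0,0,0.25,0,-1,0,0,0.15,0,-1,0,0,0.1,0,-1]'
python3 st.py .542 -.176 .165
```

```text
time_s: 17.55
tool_pos: [0.5402, -0.1767, 0.1717]
ee_rot: [2.302, 2.095, 0.022]
contact_force: [-0.3, -0.5, -0.3]
width: 0.0157
t 17.55 tcp [ 0.5402 -0.1767  0.1717] yawY -5.36 toolz [ 0.0298 -0.0121 -0.9995] F [-0.3 -0.5 -0.3] w 0.0157 vel 0.082
need units [0.031 0.05  0.225]
q [-0.47    0.1995  1.6225  0.0028  1.2876 -0.377 ] sum -0.0321 eff [-1.000e-02 -3.647e+01 -2.774e+01  7.000e-02 -5.000e-02  0.000e+00]
```

```bash
python3 -m creep '[0,0,-1,0,-1,0,0,-1,0,-1,0,0,-0.7,0,-1,0,0,-0.5,0,-1,0,0,-0.3,0,-1,0,0,-0.2,0,-1,0,0,-0.1,0,-1,0,0,-0.05,0,-1]'
python3 st.py .542 -.176 .165
```

```text
time_s: 18.22
tool_pos: [0.5355, -0.1747, 0.288]
ee_rot: [2.306, 2.1, 0.018]
contact_force: [0.6, -1.1, -0.9]
width: 0.0156
t 18.2167 tcp [ 0.5355 -0.1747  0.288 ] yawY -5.36 toolz [ 0.0239 -0.0092 -0.9997] F [ 0.6 -1.1 -0.9] w 0.0156 vel 0.036
need units [4.000e-03 1.180e-01 4.105e+00]
q [-0.4705  0.111   1.482   0.0027  1.5231 -0.3769] sum -0.0255 eff [ 1.000e-02 -3.492e+01 -3.001e+01  7.000e-02 -6.000e-02  0.000e+00]
```

```bash
python3 -m creep '[0,0.03,0.1,0,-1,0,0.03,0.3,0,-1,0,0.03,0.5,0,-1,0,0,0.7,0,-1,0,0,0.9,0,-1,0,0,1,0,-1,0,0,0,0,-1,0,0,0,0,-1]'
python3 st.py .542 -.176 .165
```

```text
time_s: 18.88
tool_pos: [0.5374, -0.174, 0.1697]
ee_rot: [2.314, 2.106, 0.012]
contact_force: [0.4, -0.8, 1.0]
width: 0.0158
t 18.8833 tcp [ 0.5374 -0.174   0.1697] yawY -5.37 toolz [ 0.0144 -0.0043 -0.9999] F [ 0.4 -0.8  1. ] w 0.0158 vel 0.073
need units [-0.053  0.155  0.161]
q [-0.4679  0.2061  1.6185  0.0028  1.3022 -0.3748] sum -0.0148 eff [  0.04 -34.43 -25.41   0.06   0.09  -0.  ]
```

The model holds: an abrupt start upward with a soft stop, and a soft start downward with an abrupt stop, both remove this tilt. One more cycle.

```bash
python3 -m creep '[0,0.02,-1,0,-1,0,0.02,-1,0,-1,0,0.02,-0.7,0,-1,0,0.02,-0.5,0,-1,0,0.02,-0.3,0,-1,0,0,-0.2,0,-1,0,0,-0.1,0,-1,0,0,-0.05,0,-1]'
python3 st.py .542 -.176 .165
python3 -m creep '[0,0.02,0.1,0,-1,0,0.02,0.3,0,-1,0,0.02,0.5,0,-1,0,0,0.7,0,-1,0,0,0.8,0,-1,0,0,0.9,0,-1,0,0,0,0,-1,0,0,0,0,-1]'
python3 st.py .542 -.176 .165
```

```text
time_s: 19.55
tool_pos: [0.5376, -0.173, 0.2918]
ee_rot: [2.317, 2.11, 0.009]
contact_force: [0.2, 0.6, -1.5]
width: 0.0157
t 19.55 tcp [ 0.5376 -0.173   0.2918] yawY -5.37 toolz [ 0.01   -0.0019 -0.9999] F [ 0.2  0.6 -1.5] w 0.0157 vel 0.04
need units [-0.082  0.113  4.228]
q [-0.4662  0.124   1.4598  0.0027  1.548  -0.3726] sum -0.0098 eff [ 1.000e-02 -3.545e+01 -3.000e+01  7.000e-02  0.000e+00  0.000e+00]
time_s: 20.22
tool_pos: [0.5363, -0.1712, 0.1798]
ee_rot: [-2.321, -2.113, -0.003]
contact_force: [0.0, -0.6, 1.2]
width: 0.0155
t 20.2167 tcp [ 0.5363 -0.1712  0.1798] yawY -5.38 toolz [-5.0e-04  3.3e-03 -1.0e+00] F [ 0.  -0.6  1.2] w 0.0155 vel 0.072
need units [-0.142  0.206  0.492]
q [-0.4645  0.2043  1.5989  0.0028  1.3404 -0.3713] sum 0.002 eff [ 3.000e-02 -3.471e+01 -2.579e+01  6.000e-02  1.400e-01 -0.000e+00]
```

The tool is level now. From here I use only small, slow rows: centring and then lowering to just above the hooks.

```bash
python3 -m creep '[-0.03,0.04,0.05,0,-1,-0.03,0.04,0.1,0,-1,-0.03,0.04,0.1,0,-1,-0.03,0.04,0.1,0,-1,-0.03,0.04,0.1,0,-1,0,0,0.05,0,-1,0,0,0,0,-1,0,0,0,0,-1]'
python3 st.py .5422 -.1757 .150; python3 w.py w6 ;python3 - <<'E'
from h import *
im=ctrl.get_image('scene');cv2.imwrite('pics/s6.png',cv2.resize(im[110:290,90:290,::-1],None,fx=4,fy=4,interpolation=cv2.INTER_CUBIC)[:600])
E
```

```text
time_s: 20.88
tool_pos: [0.5453, -0.1783, 0.1681]
ee_rot: [2.32, 2.112, 0.007]
contact_force: [-0.1, -0.7, -1.0]
width: 0.0159
t 20.8833 tcp [ 0.5453 -0.1783  0.1681] yawY -5.38 toolz [ 0.0061 -0.     -1.    ] F [-0.1 -0.7 -1. ] w 0.0159 vel 0.003
need units [ 0.076 -0.113  0.601]
q [-0.4685  0.2323  1.5903  0.0028  1.3136 -0.3753] sum -0.0055 eff [-2.000e-02 -3.747e+01 -2.747e+01  7.000e-02  2.000e-02  0.000e+00]
vel 0.003 tcp [ 0.5452 -0.1783  0.1681] rv [2.3201 2.1119 0.0069] t 20.9333
```

View pics/s6.png

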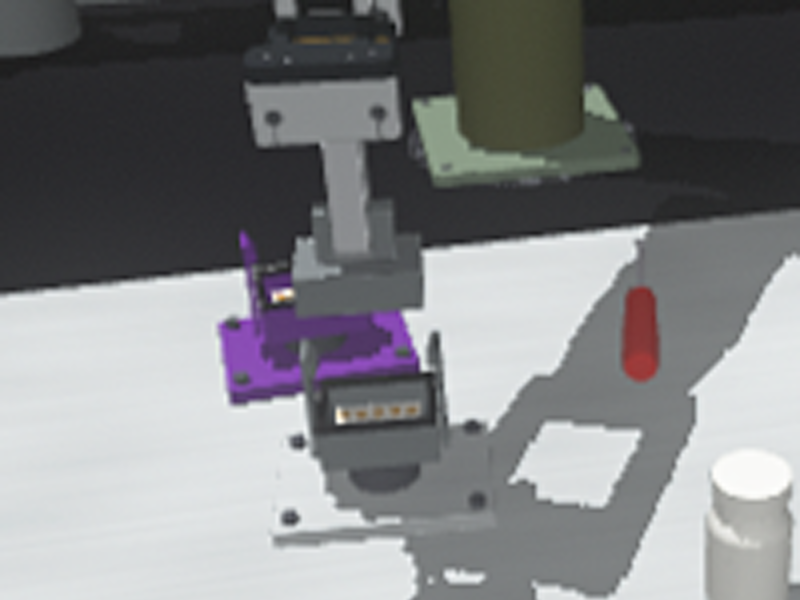

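View pics/w6.png

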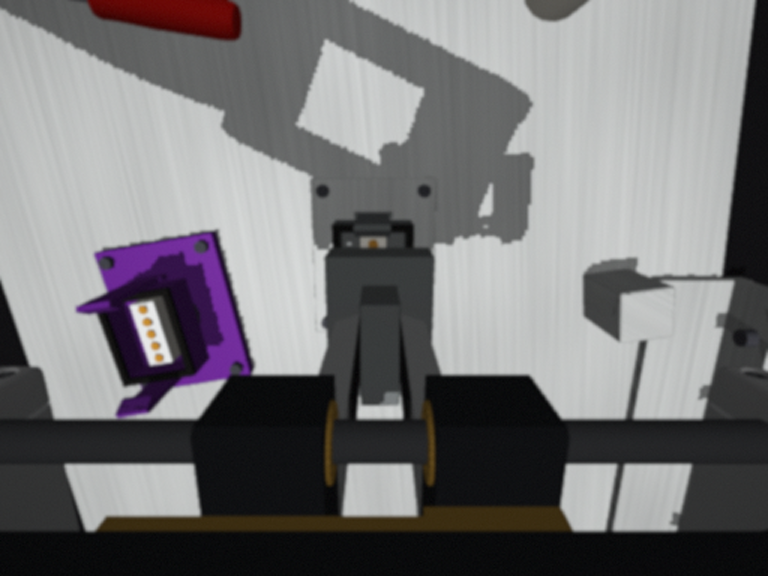

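Picture w6 shows the box straight and centred under the lid: rim edge at (333,222)-(412,222), screws at (322,190) and (424,190). The scene picture shows the lid level above the box. Cross-checking the numbers:

Run:
```python
from bfit import *
z=np.load('pics/w6.npz');W6=(z['K'],z['T']);f=lambda p:(np.array(p)+.5)/1.5-.5
s6=f([(322,190),(424,190)]);r6=f([(333,222),(412,222)])
def pr(C,p,H,v):
    x,y,a=v;c,s=np.cos(a),np.sin(a);return proj(C,[c*p[0]-s*p[1]+x,s*p[0]+c*p[1]+y,H])
for H in(.062,.07):
  for q,g in((s6[0],(-.0404,.0558,.012)),(s6[1],(.0404,.0558,.012)),(r6[0],(-.028,.035,H)),(r6[1],(.028,.035,H))):
    print(H,g,'pred',pr(W6,g[:2],g[2],(.5421,-.176,-.09)).round(1),'seen',q.round(1))
def f2(v):
    x,y,a,H,sx,sy=v;r=[]
    for C,rim,scr in((W5,r5,s5),):
        for g,p in zip(sg,rim): r+=list(pr(C,g*[.028,.035],H,(x,y,a))-p)
        for g,p in zip(sg,scr): r+=list(pr(C,g*[sx,sy],.012,(x,y,a))-p)
    for g,p in zip(sg[:2],r6): r+=list(pr(W6,g*[.028,.035],H,(x,y,a))-p)
    for g,p in zip(sg[:2],s6): r+=list(pr(W6,g*[sx,sy],.012,(x,y,a))-p)
    return r
o=least_squares(f2,[.542,-.176,-.09,.062,.04,.056],loss='soft_l1');print(o.x.round(4),np.abs(o.fun).max())
# lid slab +y top edge in w6: corners (327,257),(433,257) front face top; 
lid=f([(326,257),(434,257)])
s=ctrl.get_state();T=W6[1]
for p in lid: 
    q=atz(W6,p,s['tool_pos'][2]-.0274+.024);Rm=R.from_rotvec(s['ee_rot']).as_matrix();print('lid corner tool',(Rm.T@(q-s['tool_pos']))*1000)
# predicted lid corner in scene
```

```text
0.062 (-0.0404, 0.0558, 0.012) pred [214.5 125.9] seen [214.5 126.5]
0.062 (0.0404, 0.0558, 0.012) pred [282.2 125.6] seen [282.5 126.5]
0.062 (-0.028, 0.035, 0.062) pred [221.1 148.7] seen [221.8 147.8]
0.062 (0.028, 0.035, 0.062) pred [275.  148.4] seen [274.5 147.8]
0.07 (-0.0404, 0.0558, 0.012) pred [214.5 125.9] seen [214.5 126.5]
0.07 (0.0404, 0.0558, 0.012) pred [282.2 125.6] seen [282.5 126.5]
0.07 (-0.028, 0.035, 0.07) pred [220.2 149.7] seen [221.8 147.8]
0.07 (0.028, 0.035, 0.07) pred [275.7 149.4] seen [274.5 147.8]
[ 0.5424 -0.1759 -0.0907  0.0603  0.0404  0.0555] 0.7749282007984561
lid corner tool [ 34.67644104 -23.22730407   3.28462907]
lid corner tool [34.60570871 25.81470526  3.57007254]
```

All views agree: box centre (0.5424, -0.1759), rim z ≈ 0.061, lid offset in the tool -0.4 mm along its y. Lowering to just above the hooks.

```bash
python3 -m creep '[0.03,-0.04,0.05,0,-1,0.03,-0.04,0.15,0,-1,0.02,-0.03,0.2,0,-1,0,0,0.2,0,-1,0,0,0.2,0,-1,0,0,0.15,0,-1,0,0,0.1,0,-1,0,0,0,0,-1]'
python3 st.py .5414 -.1755 .122
```

```text
time_s: 21.7
tool_pos: [0.541, -0.1745, 0.1324]
ee_rot: [2.321, 2.114, 0.006]
contact_force: [0.2, 0.4, -0.7]
width: 0.0156
t 21.7 tcp [ 0.541  -0.1745  0.1324] yawY -5.36 toolz [ 4.4e-03  8.0e-04 -1.0e+00] F [ 0.2  0.4 -0.7] w 0.0156 vel 0.004
need units [-0.031  0.014  0.346]
q [-0.4659  0.2598  1.6349  0.0028  1.2433 -0.3733] sum -0.0036 eff [-1.000e-02 -3.811e+01 -2.691e+01  7.000e-02 -5.000e-02  0.000e+00]
```

```bash
python3 -m creep '[-0.035,0.01,0.05,0,-1,0,0,0.08,0,-1,0,0,0.08,0,-1,0,0,0.05,0,-1,0,0,0,0,-1,0,0,0,0,-1,0,0,0,0,-1,0,0,0,0,-1]'
python3 st.py .5414 -.1755 .122
python3 - <<'E'
from h import *
im=ctrl.get_image('scene');cv2.imwrite('pics/s7.png',cv2.resize(im[150:250,130:250,::-1],None,fx=6,fy=6,interpolation=cv2.INTER_CUBIC))
E
```

```text
time_s: 22.37
tool_pos: [0.5421, -0.1766, 0.1248]
ee_rot: [2.32, 2.112, 0.006]
contact_force: [0.0, 0.1, -0.8]
width: 0.0154
t 22.3667 tcp [ 0.5421 -0.1766  0.1248] yawY -5.37 toolz [ 6.e-03 -5.e-04 -1.e+00] F [ 0.   0.1 -0.8] w 0.0154 vel 0.001
need units [ 0.033 -0.028  0.092]
q [-0.468   0.2704  1.6387  0.0024  1.2269 -0.375 ] sum -0.0056 eff [ 6.000e-02 -3.798e+01 -2.634e+01  1.200e-01  1.000e-02  0.000e+00]
```

View pics/s7.png

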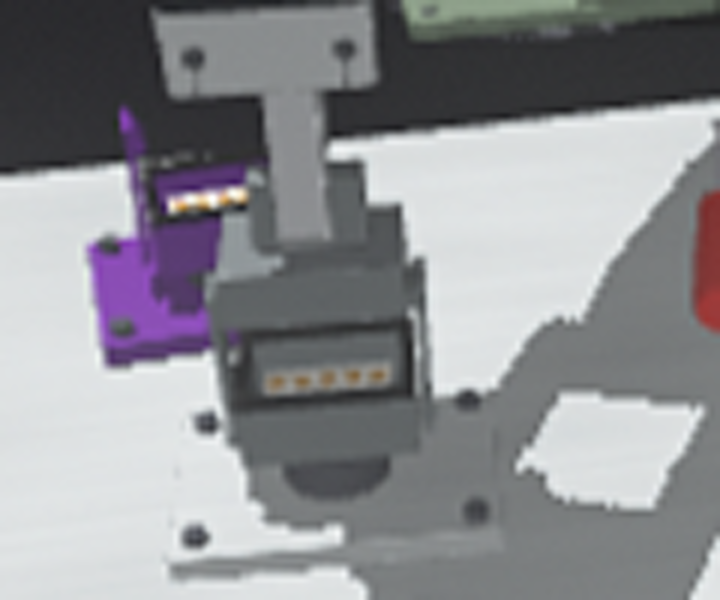

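The scene picture shows the lid between the hook tips, about 1 mm to the left (-y). A small correction, then creeping down.

```bash
python3 -m creep '[0.018,-0.015,0,0,-1,0,0,0,0,-1,0,0,0.04,0,-1,0,0,0.04,0,-1,0,0,0.04,0,-1,0,0,0.04,0,-1,0,0,0,0,-1,0,0,0,0,-1]'
python3 st.py .5414 -.1755 .089
```

```text
time_s: 23.08
tool_pos: [0.5433, -0.1768, 0.1224]
ee_rot: [2.317, 2.109, 0.008]
contact_force: [-0.4, -0.1, 1.9]
width: 0.016
t 23.0833 tcp [ 0.5433 -0.1768  0.1224] yawY -5.36 toolz [ 0.0097 -0.0028 -0.9999] F [-0.4 -0.1  1.9] w 0.016 vel 0.003
need units [ 0.039 -0.077  1.113]
q [-0.4672  0.2724  1.6415  0.002   1.2177 -0.3743] sum -0.01 eff [  0.06 -36.63 -25.4    0.13  -0.16   0.  ]
```

```bash
python3 -m creep '[0.04,-0.06,0,0,-1,0,0,0,0,-1,0,0,0,0,-1,0,0,0.05,0,-1,0,0,0.05,0,-1,0,0,0.05,0,-1,0,0,0.05,0,-1,0,0,0.05,0,-1]'
python3 st.py .5414 -.1755 .089
```

```text
time_s: 23.75
tool_pos: [0.5427, -0.1761, 0.1146]
ee_rot: [2.314, 2.107, 0.01]
contact_force: [-0.9, -0.3, 0.7]
width: 0.0155
t 23.75 tcp [ 0.5427 -0.1761  0.1146] yawY -5.37 toolz [ 0.0127 -0.0046 -0.9999] F [-0.9 -0.3  0.7] w 0.0155 vel 0.04
need units [ 0.02  -0.055  0.854]
q [-0.4665  0.2777  1.6525  0.0017  1.1979 -0.3734] sum -0.0134 eff [ 2.600e-01 -3.688e+01 -2.499e+01  2.000e-01  1.100e-01  1.000e-02]
```

```bash
python3 -m creep '[0.01,-0.03,0.05,0,-1,0,0,0.05,0,-1,0,0,0.05,0,-1,0,0,0.05,0,-1,0,0,0.05,0,-1,0,0,0.05,0,-1,0,0,0.05,0,-1,0,0,0.05,0,-1]'
python3 st.py .5414 -.1755 .089;python3 - <<'E'
from h import *
im=ctrl.get_image('scene');cv2.imwrite('pics/s8.png',cv2.resize(im[150:250,130:250,::-1],None,fx=6,fy=6,interpolation=cv2.INTER_CUBIC))
E
python3 st.py
```

```text
time_s: 24.42
tool_pos: [0.5416, -0.176, 0.1008]
ee_rot: [2.314, 2.107, 0.009]
contact_force: [-0.0, -1.2, 1.3]
width: 0.0156
t 24.4167 tcp [ 0.5416 -0.176   0.1008] yawY -5.37 toolz [ 0.012  -0.0048 -0.9999] F [-0.  -1.2  1.3] w 0.0156 vel 0.04
need units [ 0.018 -0.014  0.392]
q [-4.6680e-01  2.9290e-01  1.6650e+00  1.2000e-03  1.1708e+00 -3.7350e-01] sum -0.0128 eff [ 3.800e-01 -3.702e+01 -2.451e+01  2.600e-01  1.200e-01  1.000e-02]
t 24.4667 tcp [ 0.5415 -0.1759  0.1004] yawY -5.37 toolz [ 0.0117 -0.0046 -0.9999] F [ 0.8 -1.8  0.9] w 0.0159 vel 0.003
q [-4.6680e-01  2.9330e-01  1.6653e+00  1.3000e-03  1.1705e+00 -3.7350e-01] sum -0.0125 eff [  0.33 -37.77 -24.77   0.18   0.34   0.  ]
```

View pics/s8.png

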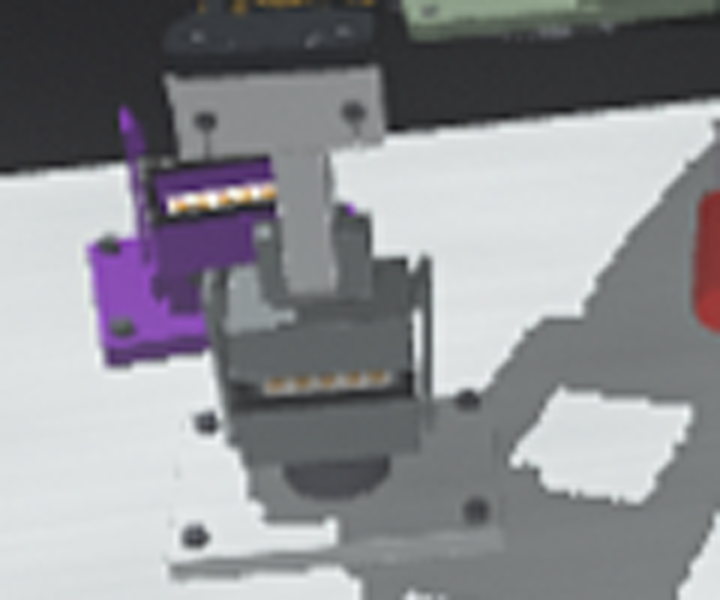

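The picture shows the slab between both hooks, slightly above the rim, level. Continuing.

```bash
python3 -m creep '[0.01,0,0.05,0,-1,0,0,0.05,0,-1,0,0,0.05,0,-1,0,0,0.05,0,-1,0,0,0.03,0,-1,0,0,0.03,0,-1,0,0,0,0,-1,0,0,0,0,-1]'
python3 st.py .5414 -.1755 .089
```

```text
time_s: 25.13
tool_pos: [0.5416, -0.1754, 0.0932]
ee_rot: [2.315, 2.108, 0.009]
contact_force: [-1.0, -0.5, 2.5]
width: 0.0157
t 25.1333 tcp [ 0.5416 -0.1754  0.0932] yawY -5.36 toolz [ 0.011  -0.0038 -0.9999] F [-1.  -0.5  2.5] w 0.0157 vel 0.009
need units [-0.004 -0.008  0.141]
q [-4.6610e-01  3.0280e-01  1.6697e+00  1.6000e-03  1.1576e+00 -3.7310e-01] sum -0.0115 eff [ 2.400e-01 -3.680e+01 -2.439e+01  2.000e-01 -2.100e-01  2.000e-02]
```

```bash
python3 -m creep '[0,0,0.04,0,-1,0,0,0.04,0,-1,0,0,0.04,0,-1,0,0,0,0,-1,0,0,0,0,-1,0,0,0,0,-1,0,0,0,0,-1,0,0,0.0,0,-1]'
python3 st.py .5414 -.1755 .089
```

```text
time_s: 25.8
tool_pos: [0.5416, -0.1754, 0.093]
ee_rot: [2.315, 2.109, 0.008]
contact_force: [-0.2, 0.1, 3.6]
width: 0.0156
t 25.8 tcp [ 0.5416 -0.1754  0.093 ] yawY -5.35 toolz [ 0.0105 -0.0038 -0.9999] F [-0.2  0.1  3.6] w 0.0156 vel 0.003
need units [-0.003 -0.008  0.133]
q [-4.6600e-01  3.0340e-01  1.6695e+00  1.5000e-03  1.1576e+00 -3.7320e-01] sum -0.0111 eff [ 3.000e-01 -3.638e+01 -2.399e+01  1.900e-01 -2.400e-01  2.000e-02]
```

```bash
python3 -m creep '[0,0,0.06,0,-1,0,0,0.06,0,-1,0,0,0.07,0,-1,0,0,0.07,0,-1,0,0,0.08,0,-1,0,0,0.08,0,-1,0,0,0.08,0,-1,0,0,0.08,0,-1]'
python3 st.py .5414 -.1755 .089;python3 - <<'E'
from h import *
im=ctrl.get_image('scene');cv2.imwrite('pics/s9.png',cv2.resize(im[150:250,130:250,::-1],None,fx=6,fy=6,interpolation=cv2.INTER_CUBIC))
E
python3 st.py
```

```text
time_s: 26.47
tool_pos: [0.5418, -0.1756, 0.0912]
ee_rot: [2.317, 2.111, 0.005]
contact_force: [-4.8, 1.2, 16.1]
width: 0.0159
t 26.4667 tcp [ 0.5418 -0.1756  0.0912] yawY -5.31 toolz [ 0.0071 -0.0032 -1.    ] F [-4.8  1.2 16.1] w 0.0159 vel 0.006
need units [ 0.001 -0.015  0.073]
q [-4.6550e-01  3.0840e-01  1.6670e+00  4.0000e-04  1.1583e+00 -3.7300e-01] sum -0.0078 eff [ 9.000e-02 -3.056e+01 -2.211e+01  2.400e-01 -2.230e+00  1.000e-02]
t 26.5167 tcp [ 0.5418 -0.1756  0.0912] yawY -5.31 toolz [ 0.0071 -0.0032 -1.    ] F [-4.8  0.7 17. ] w 0.0157 vel 0.002
q [-4.6560e-01  3.0840e-01  1.6670e+00  4.0000e-04  1.1584e+00 -3.7300e-01] sum -0.0078 eff [ 1.000e-01 -3.054e+01 -2.211e+01  2.400e-01 -2.240e+00  1.000e-02]
```

View pics/s9.png

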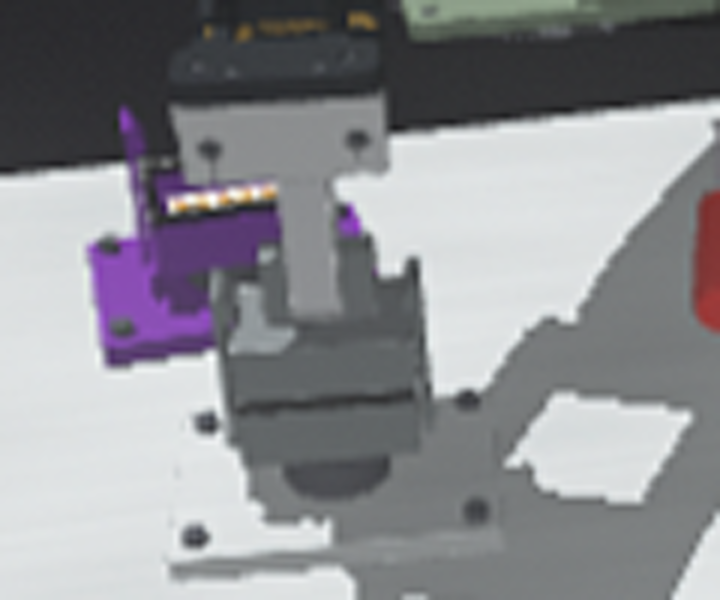

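Push at 17 N: the seal has been met, and both hooks have sprung back upright in the picture, at (215,290) and (415,280). No more pushing. Relaxing the push.

```bash
python3 -m creep '[0,0,-0.02,0,-1,0,0,0,0,-1,0,0,0,0,-1,0,0,0,0,-1,0,0,0,0,-1,0,0,0,0,-1,0,0,0,0,-1,0,0,0,0,-1]'
python3 st.py; python3 w.py w10 hook_left hook_right;python3 - <<'E'
from h import *
z=np.load('pics/w10.npz');cv2.imwrite('pics/w10c.png',cv2.resize(z['im'][110:260,160:350,::-1],None,fx=4,fy=4,interpolation=cv2.INTER_CUBIC))
E
```

```text
time_s: 27.18
tool_pos: [0.5421, -0.1755, 0.0928]
ee_rot: [2.317, 2.111, 0.006]
contact_force: [-0.8, -0.3, 4.2]
width: 0.0157
t 27.1833 tcp [ 0.5421 -0.1755  0.0928] yawY -5.32 toolz [ 0.0075 -0.0029 -1.    ] F [-0.8 -0.3  4.2] w 0.0157 vel 0.004
q [-4.6550e-01  3.0660e-01  1.6657e+00  8.0000e-04  1.1613e+00 -3.7300e-01] sum -0.008 eff [ 2.300e-01 -3.602e+01 -2.381e+01  1.500e-01 -3.600e-01  2.000e-02]
vel 0.003 tcp [ 0.5421 -0.1755  0.0928] rv [2.3166 2.1112 0.0057] t 27.2333
hook_left 0.81 [ 0.5426 -0.1356  0.0977]
hook_left 0.74 [ 0.3719 -0.1702  0.0798]
 sil 0.91 918 [ 32.2 226.9] [19.7 72.9] 63.4 [39. 18. 52.]
 sil 0.66 828 [252. 167.] [24. 36.] 90.0 [44. 45. 46.]
hook_right 0.72 [ 0.3838 -0.2463  0.089 ]
hook_right 0.66 [ 0.537  -0.213   0.1039]
hook_right 0.6 [ 0.7261 -0.218   0.0509]
 sil 0.89 414 [ 57. 322.] [24. 26.] 90.0 [44. 26. 57.]
 sil 0.85 299 [252. 274.] [10. 30.] 90.0 [59. 60. 62.]
```

View pics/w10c.png

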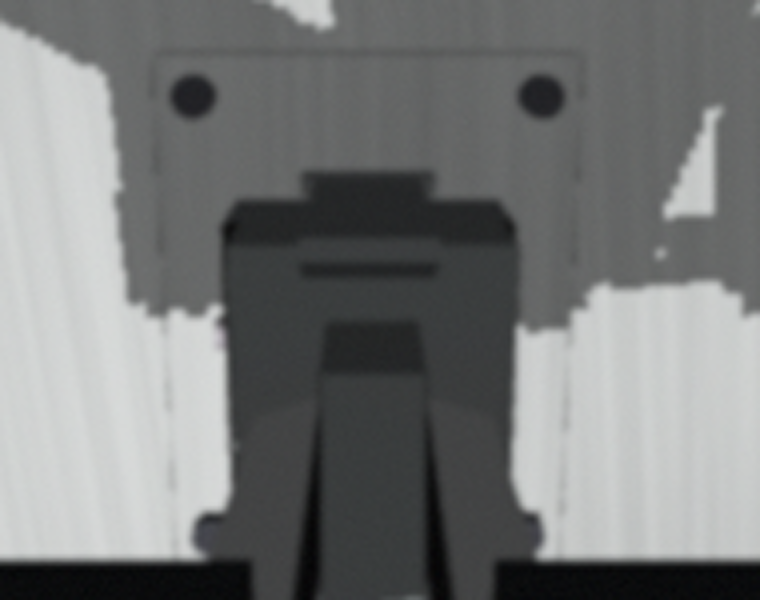

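Both barbs overlap the slab. The +y barb is plainly over it at (370,258) in w10, and in the scene view both hooks moved inwards by about 3 mm between s8 and s9. Letting go.

```bash
python3 -m creep '[0,0,0,0,0.2,0,0,0,0,0.2,0,0,0,0,0.2,0,0,0,0,0.2,0,0,0,0,0.2,0,0,0,0,0.2,0,0,0,0,0.2,0,0,0,0,0.2]'
python3 st.py
python3 -m creep '[0,0,-0.1,0,0.2,0,0,-0.2,0,0.2,0,0,-0.3,0,0.2,0,0,-0.4,0,0.2,0,0,-0.5,0,0.2,0,0,-0.5,0,0.2,0,0,-0.5,0,0.2,0,0,-0.4,0,0.2]'
python3 -m creep '[-0.3,0,-0.4,0,0.2,-0.4,0,-0.4,0,0.2,-0.5,0,-0.3,0,0.2,-0.6,0,-0.2,0,0.2,-0.6,0,0,0,0.2,-0.6,0,0,0,0.2,-0.5,0,0,0,0.2,-0.3,0,0,0,0.2]'
python3 st.py; python3 w.py w11 hook_left hook_right lid_mid;python3 - <<'E'
from h import *
im=ctrl.get_image('scene');cv2.imwrite('pics/s11.png',cv2.resize(im[150:250,130:250,::-1],None,fx=6,fy=6,interpolation=cv2.INTER_CUBIC))
z=np.load('pics/w11.npz');cv2.imwrite('pics/w11c.png',cv2.resize(z['im'][0:200,170:400,::-1],None,fx=3,fy=3,interpolation=cv2.INTER_CUBIC))
im=ctrl.get_image('top');cv2.imwrite('pics/t11.png',im[:,:,::-1])
E
```

```text
time_s: 28.15
tool_pos: [0.5416, -0.1746, 0.0901]
ee_rot: [2.318, 2.112, 0.006]
contact_force: [0.7, -0.4, -0.4]
width: 0.056
t 28.15 tcp [ 0.5416 -0.1746  0.0901] yawY -5.32 toolz [ 0.0068 -0.0014 -1.    ] F [ 0.7 -0.4 -0.4] w 0.056 vel 0.009
q [-0.4649  0.3095  1.6683  0.0019  1.1571 -0.3727] sum -0.0067 eff [ 1.000e-02 -3.830e+01 -2.509e+01  7.000e-02  0.000e+00  0.000e+00]
time_s: 28.82
tool_pos: [0.5373, -0.1728, 0.1799]
ee_rot: [-2.319, -2.113, -0.0]
contact_force: [-0.6, -0.1, -0.3]
width: 0.0559
time_s: 29.48
tool_pos: [0.53, -0.2901, 0.2353]
ee_rot: [2.307, 2.114, 0.008]
contact_force: [0.1, 0.0, -0.4]
width: 0.0568
t 29.4833 tcp [ 0.53   -0.2901  0.2353] yawY -5.0 toolz [ 0.0122 -0.0055 -0.9999] F [ 0.1  0.  -0.4] w 0.0568 vel 0.161
q [-0.6457  0.2374  1.4424  0.0029  1.4488 -0.5589] sum -0.013 eff [ 4.400e-01 -3.950e+01 -2.868e+01  2.000e-02 -2.000e-02  8.000e-02]
vel 0.039 tcp [ 0.5299 -0.2916  0.2353] rv [2.3077 2.112  0.007 ] t 29.5333
hook_left 0.77 [ 0.5433 -0.1473  0.1067]
hook_left 0.72 [ 0.3696 -0.1713  0.0978]
 sil 0.9 292 [98.  83.6] [ 9.5 39.9] 85.9 [48. 20. 67.]
 sil 0.49 302 [252.  32.] [14. 22.] 90.0 [73. 76. 76.]
hook_right 0.8 [ 0.376  -0.2478  0.0974]
hook_right 0.47 [ 0.5362 -0.2144  0.1036]
 sil 0.63 186 [252.  106.5] [ 9. 20.] 90.0 [50. 52. 52.]
 sil 0.55 246 [252.5  33.5] [21. 11.] 0.0 [65. 68. 68.]
lid_mid 0.71 [ 0.5429 -0.1769  0.0914]
 sil 0.73 3037 [252.5  69. ] [70. 47.] 90.0 [102. 106. 106.]
```

View pics/s11.png

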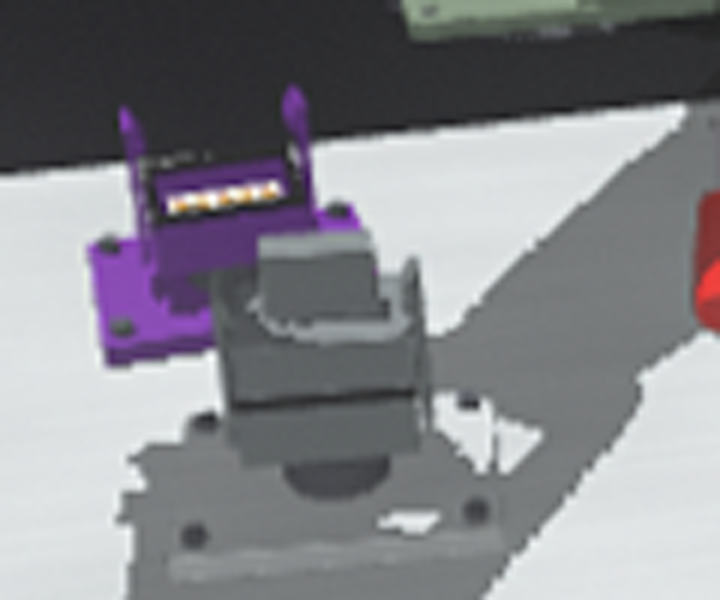

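View pics/w11c.png

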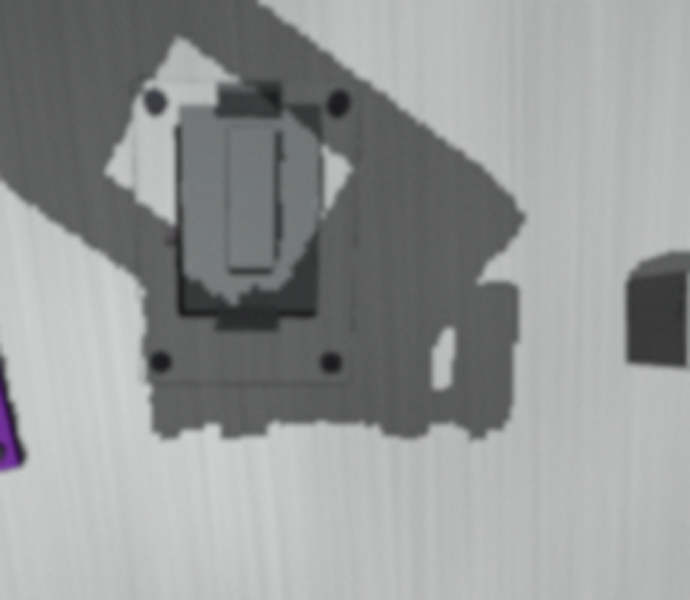

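View pics/t11.png

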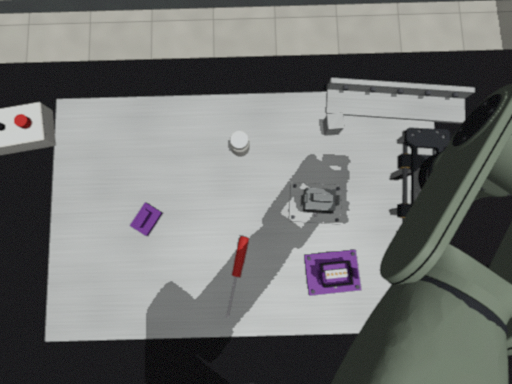

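The lid sits square on the box between the hooks, with a thin dark seal line under it in the scene view at (320,398). The arm is clear and the jar, driver and offcut look unmoved. Last check is lid height and hook bend against the model.

```bash
cat > chk.py <<'E'
from fit import *
z=np.load('pics/w11.npz');W=(z['K'],z['T']);m=np.load('pics/w11_lid_mid0.npy').astype(float)
sc=cam('scene');x,y,a=.5424,-.1759,-.0907;Rz=R.from_euler('z',a).as_matrix();S=.0615
P=lambda C,v:proj(C,Rz@np.array(v)+[x,y,0])
im=z['im'];k=6
def draw(C,im,x0,y0,w,h,name,k):
    b=cv2.resize(im[y0:y0+h,x0:x0+w,::-1],None,fx=k,fy=k,interpolation=cv2.INTER_CUBIC).copy()
    q=lambda v:tuple(int(t) for t in ((P(C,v)-[x0,y0]+.5)*k-.5))
    for s in(1,-1):
        for th,col in((0,(0,255,0)),(.06,(0,0,255))):
            for yy,zz in((.037,.038),(.032,.0255)):
                r=zz+.026;Y=yy*np.cos(th)+r*np.sin(th);Z=S-.026+r*np.cos(th)-yy*np.sin(th)
                cv2.line(b,q((-.011,s*Y,Z)),q((.011,s*Y,Z)),col,1)
    for zz,col in((S,(255,255,0)),(S+.024,(255,0,0))):
        c=[q((u,v,zz)) for u,v in((-.025,-.035),(.025,-.035),(.025,.035),(-.025,.035))]
        for i in range(4):cv2.line(b,c[i],c[(i+1)%4],col,1)
    cv2.imwrite(name,b)
draw(W,im,200,10,110,115,'pics/w11o.png',5)
draw(sc,ctrl.get_image('scene'),155,180,55,65,'pics/s11o.png',9)
print(ctrl.get_state()['time_s'])
E
python3 chk.py
```

```text
30.0333
```

View pics/w11o.png

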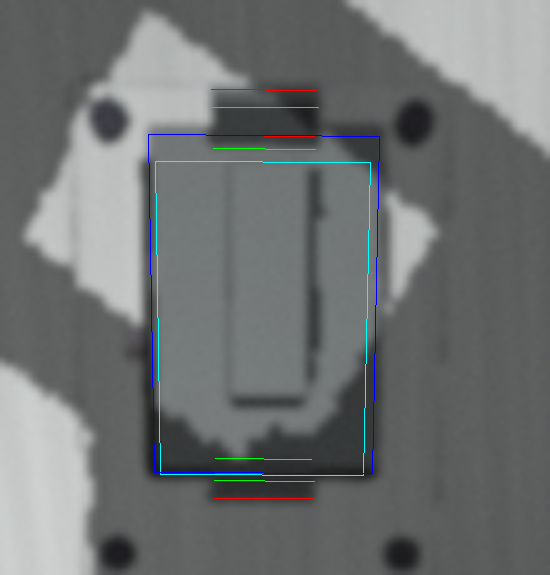

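View pics/s11o.png

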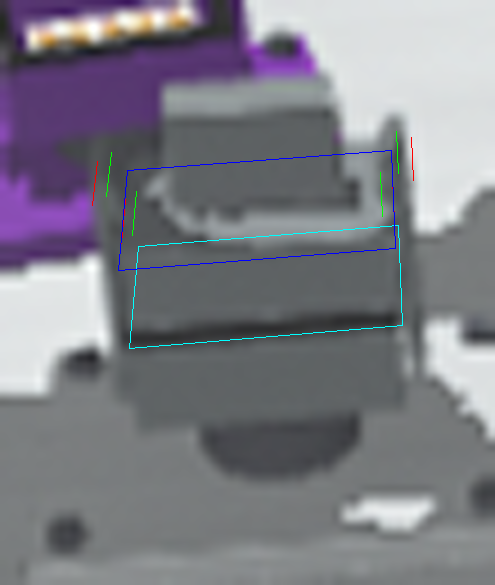

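Run:
```python
import numpy as np,cv2
im=np.load('pics/w11.npz')['im']
a=im[85:120,230:280].astype(float);a=np.clip((a-20)*3,0,255).astype(np.uint8)
b=im[20:55,230:280].astype(float);b=np.clip((b-20)*2,0,255).astype(np.uint8)
cv2.imwrite('pics/w11h.png',cv2.resize(np.vstack([b,a])[:,:,::-1],None,fx=8,fy=8,interpolation=cv2.INTER_CUBIC))
```

```text
(no output)
```

View pics/w11h.png

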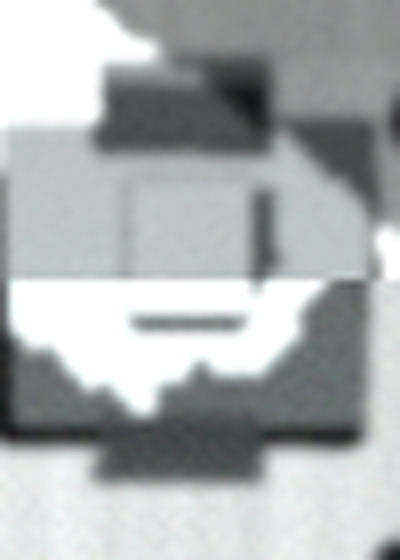

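Both barbs overlap the slab: the +y one clearly, and the -y one covers the slab's end and cuts the dark edge line where a bent hook would leave it free. Handing in.

```bash
python3 -c "
from rig import ctrl
print(ctrl.sign_off())"; python3 st.py
```

```text
the job is handed in; nothing more can be done
None
the job is handed in; nothing more can be done
```

I gripped the grey lid by its rib and pushed it straight down between the hooks until the seal pushed back. I then let go, moved the arm about 0.11 m sideways and 0.14 m up, and handed the job in at about 30 s.

**Hooks:** in the last wrist and scene pictures the lid sits level and centred on the box. Both barbs lie over the slab, close to where upright hooks should be. The +y barb shows clearly; the -y one I could only judge from a contrast-stretched picture. I never saw the force drop as they clicked, because forces could only be read between moves.

**Other objects:** the jar, screwdriver, offcut and both purple look-alikes appear unmoved in the top picture.

**What differed from plan:**
- **Push:** the final reading was about 17 N, over the 12 N you asked for but below the 25 N damage limit. I eased off straight away.
- **Tilt in transit:** fast moves tilted the tool by up to about 3.8° and lowered it. I levelled it above the box, and it stayed within about 0.8° during the push.
- **Box height:** the pictures put the rim at 60–62 mm, and first contact with the hooks suggested about 62 mm.

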